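# Stack the spice jar set on the banding wheel

### The arm

A 6-joint arm with a two-finger parallel gripper is mounted at the origin on the work surface. World frame = base frame: x ahead of the robot, y to its left, z up, the work surface at z = 0. Lengths are in m, angles in rad, forces in N, time in s.
With the tool pointing down it reaches from about 0.325 to 0.775 m from the base axis. Payload 5.5 kg.
Tool frame: the origin (TCP) lies midway between the tips of the shut fingers; the grasp point (between the pads) lies 19 mm behind it; z points along the fingers, x is the direction in which the jaws open and shut, and the axes are right-handed (so a half turn about z gives the same grasp; the last joint's range is limited). The gripper opens to 85 mm and grips with 20 to 120 N. Pads are 22 mm wide; open, the fingers measure 114 mm over their backs; the gripper's body (76 mm by 85 mm) begins 54 mm behind the grasp point. The pads swing forward as they close: fully open they stand 13 mm farther back than shut.
Start: joints at [1.193, 0.091, 1.231, -0, 1.82, -0.057], TCP at [0.189, 0.569, 0.231] pointing down, gripper open.
Joint ranges: [-2.87, 2.87], [-0.86, 2.18], [0.17, 2.46], [-1.51, 4.65], [0.06, 2.69], [-2.65, 2.65]. Speed limits (rad/s): [2.57, 2.57, 3.01, 3.14, 3.14, 3.14].

### API

Orientations are given as a unit quaternion [x, y, z, w].
In Python, from station import read_state, capture, finish_job gives the robot as it stands.
- The arm moves only by the tool apply_moves, never from a script. Its arguments are lists of equal length, an entry for each row: "angular": the turn, a rotation vector about the tool's x, y, z in degrees, a list of three; "delta_pos": the shift along the tool's x, y, z in m, a list of three; "grip": the closure, from -1 (fully open) to 1 (shut). In form: {"angular": [[ax, ay, az], ...], "delta_pos": [[tx, ty, tz], ...], "grip": [grip, ...]}. A call has exactly 10 rows; each row shifts and turns the pose as measured when the row begins, along the tool's axes as they then stand; what a row does not reach is not made up. A row lasts 1/8 s, in which the tool goes at most 62.5 mm and 10.7 degrees, less where a joint would pass 70% of its speed; a pose out of reach is approached as far as the arm can. A call is refused whole if a number of a shift passes 0.0625 or a number of a turn 10.7, either way. A call with a gripper value outside its range is refused whole. The fingers move at their own pace and stop on an object; "force" is the grip in N (left out, the last holds). Time passes only in rows, so rows that do not move let the fingers close, or fill a call up. It gives the time, the measured TCP pose, the force and the opening at its end, in the units of the state.
- read_state(): the state, without advancing time (a new reading comes with each control period).
- capture(name): name is "scene" or "top" or "wrist"; returns a dict with "color" (384x512x3 uint8, blue, green, red), "fx", "fy", "cx", "cy" (pixels), "k1" (the pictures are not rectified: a ray, as slopes to the right and down, at radius r is drawn at 1 + k1 r^2 times it, then the intrinsics apply), "xyz" and "orientation" of the camera in the world. Camera axes: x right, y up, looking along -z (the intrinsics and any distortion apply to the point x, -y, -z); pixel columns grow to the right and rows downward; lengths in m; the calibration is good to about 2 mm. A picture is of the moment at which its call begins. There is no depth.
- finish_job(): hands the job in, once; it reports no verdict.
The state is a dict: "t": time; "q": joint angles; "joint_vel": joint speeds; "effort": joint torques, N m; "tcp_pos": TCP position; "orientation": TCP orientation; "wrist_force": force on the tool from outside, world axes, zero at the start; "ft_torque": the same for the moment, N m; "gripper_width": finger opening in m.
Only numpy, scipy, OpenCV 4.12 (cv2) and the standard library are available. Lean on these libraries where they do the work, as an engineer would, in place of code of your own. Each camera call takes 0.05 s, during which the arm holds its last target. There are 200 camera calls.

### The job

Put the stacking spice jar together in the middle of the banding wheel so that its fit can be checked: the tall blue jar first, on it the green tier, then the low amber tier, and last the white lid, one piece at a time from the bottom up. Each piece must sit fully home in the rim of the one below and the stack must stand upright by itself; set the pieces down rather than dropping them, and leave the vase, the tool crock and the bowl as they stand.

Things in the scene. Friction and masses are not known exactly. Their poses are not given: they have to be found in the camera images.
- blue_c (a point): Tall glazed jar, dark blue, round and open at the top: 60 mm outside diameter, 76 mm high, 4 mm walls (mouth 52 mm), flat foot 52 mm across. The point is on its axis, half-way up (38 mm above its underside); z is its axis, up. About 200 g.
- green_c (a point): Middle tier, pale green glaze, an open round cup: 60 mm outside diameter, 58 mm high overall, 4 mm walls (mouth 52 mm). Its foot (6 mm deep, 44 mm across tapering to 39) drops into the 52 mm mouth of the piece beneath until the shoulder lies on that rim. Point: on its axis, half-way up (29 mm above underside); seated, it is 61 mm above the blue jar's point. z is its axis, up. About 150 g.
- amber_c (a point): Low tier, amber-brown glaze, an open round cup: 60 mm outside diameter, 44 mm high overall, 4 mm walls (mouth 52 mm). Its foot (6 mm deep, 44 mm across tapering to 39) drops into the 52 mm mouth of the piece beneath until the shoulder lies on that rim. Point: on its axis, half-way up (22 mm above underside); seated, it is 45 mm above the green tier's point. z is its axis, up. About 120 g.
- lid_c (a point): White lid, 60 mm across, 40 mm high: a plate, its top 12 mm up, with a round knob 18 mm across (20 at the top), 28 mm tall. Its foot (6 mm deep, 44 mm across tapering to 39) drops into the 52 mm mouth of the piece beneath until the shoulder lies on that rim. Point: on the axis in the knob, 33 mm above the underside, 7 below the knob's top; seated, 49 mm above the amber point. z: its axis, up. 90 g.
- wheel_top (a point): Banding wheel: a grey metal turntable head 180 mm across with rings scribed about its middle, on a dark cast base that cannot be moved; the head turns with slight friction and stays where it is left. The point is the middle of the head's flat top, 55 mm above the table; z up.
- board: Plywood ware board, fixed, 130 by 660 mm and 18 mm thick, its length along its y axis; the four pieces stand on it in a row in any order, upright, their centres 120 mm or more apart. Origin at the middle of its underside, on the table.
- vase: Bystander: white slender-necked vase, 205 mm high, 100 mm across its belly. Origin at the middle of its underside.
- crock: Bystander: terracotta crock, 88 mm across and 100 mm high, holding upright tools that reach 186 mm above the table. Origin at the middle of its underside.
- bowl: Bystander: pinkish unglazed bowl, 110 mm across and 50 mm high. Origin at the middle of its underside.
Things that resemble listed ones, but are neither listed nor needed, are in the scene too. Leave any pink or yellow look-alike of the part that bears blue_c alone.

How it is judged:
On the way, in this order (a step that is already met when the one before it is completed fails the run):
1. the blue jar stands released in the middle of the wheel (horizontal distance between blue_c and wheel_top below 0.012 m and z of blue_c in the frame of wheel_top between 0.035 and 0.041 m and angle between blue_c's own z axis and vertical below 0.06 rad and contact force between blue and the fingers below 0.1 N), for 0.2 s.
2. the green tier is seated on the blue jar and released (horizontal distance between blue_c and wheel_top below 0.012 m and z of blue_c in the frame of wheel_top between 0.035 and 0.041 m and angle between each of blue_c, green_c's own z axis and vertical below 0.06 rad and horizontal distance between green_c and blue_c below 0.006 m and z of green_c in the frame of blue_c between 0.058 and 0.064 m and contact force between green and the fingers below 0.1 N), for 0.2 s.
3. the amber tier is seated on the green one and released (horizontal distance between blue_c and wheel_top below 0.012 m and z of blue_c in the frame of wheel_top between 0.035 and 0.041 m and angle between each of blue_c, green_c, amber_c's own z axis and vertical below 0.06 rad and horizontal distance between green_c and blue_c below 0.006 m and z of green_c in the frame of blue_c between 0.058 and 0.064 m and horizontal distance between amber_c and green_c below 0.006 m and z of amber_c in the frame of green_c between 0.042 and 0.048 m and contact force between amber and the fingers below 0.1 N), for 0.2 s.
4. the lid is seated on the amber tier and released (horizontal distance between blue_c and wheel_top below 0.012 m and z of blue_c in the frame of wheel_top between 0.035 and 0.041 m and angle between each of blue_c, green_c, amber_c, lid_c's own z axis and vertical below 0.06 rad and horizontal distance between green_c and blue_c below 0.006 m and z of green_c in the frame of blue_c between 0.058 and 0.064 m and horizontal distance between amber_c and green_c below 0.006 m and z of amber_c in the frame of green_c between 0.042 and 0.048 m and horizontal distance between lid_c and amber_c below 0.006 m and z of lid_c in the frame of amber_c between 0.046 and 0.052 m and contact force between lid and the fingers below 0.1 N), for 0.2 s.
At the end, for the whole second after the job is handed in: Blue jar upright on the wheel within 12 mm of its middle; green on blue, amber on green and lid on amber, each fully seated (height right to 3 mm, axes within 6 mm, tilt under 0.06 rad), all at rest and released (all of step 4 and contact force between each of blue, green, amber and the fingers below 0.1 N and linear speed of each of blue, green, amber, lid below 0.02 m/s and angular speed of each of blue, green, amber, lid below 0.2 rad/s); the robot touches nothing.
It fails at once if the vase is shoved more than 20 mm or tipped (distance of vase from where it was at the start of the episode above 0.02 m or angle between vase's own z axis and vertical above 0.3 rad).
It fails at once if the crock is shoved more than 20 mm or tipped (distance of crock from where it was at the start of the episode above 0.02 m or angle between crock's own z axis and vertical above 0.3 rad).
It fails at once if the bowl is shoved more than 20 mm or tipped (distance of bowl from where it was at the start of the episode above 0.02 m or angle between bowl's own z axis and vertical above 0.3 rad).
It fails at once if a piece of the set is dropped (falls free faster than 0.7 m/s, some 25 mm) ((linear speed of blue above 0.7 m/s and contact force between blue and the fingers below 0.05 N) or (linear speed of green above 0.7 m/s and contact force between green and the fingers below 0.05 N) or (linear speed of amber above 0.7 m/s and contact force between amber and the fingers below 0.05 N) or (linear speed of lid above 0.7 m/s and contact force between lid and the fingers below 0.05 N)).
It also fails if it takes over 128 s, if anything falls off the work surface, if the arm or the gripper's body presses on something with over 40 N, if the wrist force passes 120 N, or if a joint passes its speed limit or range.

## Working session

There is one attempt and no reset: what is moved stays moved. The work goes in short steps, Python scripts to look and compute and a tool call to move; the robot and the scene stay as the last step left them, time stands still between calls to the robot, and variables do not carry over. Pictures are saved under pics/ and viewed, about 12 in all and at most 16, crops included, and the job is handed in when it is done.

Besides the shell and the picture viewer there is one more tool, called as name(argument=value, ...), one argument or row to a line, values as JSON. apply_moves: Moves the arm, as the interface text tells. Its arguments: {"type":"object","properties":{"angular":{"type":"array"},"delta_pos":{"type":"array"},"grip":{"type":"array"},"force":{"type":"number"}},"required":["angular","delta_pos","grip"]}

```bash
ls; mkdir -p pics
cat > h.py <<'E'
import numpy as np, cv2
from scipy.spatial.transform import Rotation as R
from station import read_state, capture, finish_job
def K(c): return np.array([[c['fx'],0,c['cx']],[0,c['fy'],c['cy']],[0,0,1.]]), np.array([c['k1'],0,0,0.])
def ray(c,u,v):
    k,d=K(c); p=cv2.undistortPoints(np.array([[[u,v]]],float),k,d)[0,0]
    return np.array(c['xyz']), R.from_quat(c['orientation']).apply([p[0],-p[1],-1])
def at_z(c,u,v,z):
    o,d=ray(c,u,v); return o+d*(z-o[2])/d[2]
def proj(c,P):
    k,d=K(c); q=R.from_quat(c['orientation']).inv().apply(np.atleast_2d(P)-np.array(c['xyz']))
    q=q*[1,-1,-1]; return cv2.projectPoints(q,np.zeros(3),np.zeros(3),k,d)[0][:,0]
E
python3 - <<'E'
from h import *
import pickle
for n in ['top','scene']:
    c=capture(n); pickle.dump(c,open(n+'.pkl','wb')); cv2.imwrite(f'pics/{n}0.png',c['color'])
    print(n,{k:np.round(v,4) for k,v in c.items() if k!='color'})
print(read_state())
E
```

```text
pics
top {'fx': np.float64(465.5874), 'fy': np.float64(465.5874), 'cx': np.float64(254.8954), 'cy': np.float64(192.1163), 'k1': np.float64(0.0603), 'xyz': array([0.3832, 0.11  , 1.1777]), 'orientation': array([-0.0322,  0.0356,  0.7137, -0.6988])}
scene {'fx': np.float64(351.2016), 'fy': np.float64(351.2016), 'cx': np.float64(258.5786), 'cy': np.float64(185.2601), 'k1': np.float64(-0.0793), 'xyz': array([ 1.0954, -0.4479,  0.65  ]), 'orientation': array([0.4222, 0.1759, 0.3635, 0.8116])}
{'t': 0.1, 'q': array([ 1.19329483e+00,  9.18023701e-02,  1.23176942e+00, -8.93671485e-06,
        1.81976213e+00, -5.66991690e-02]), 'joint_vel': array([-0.00102555, -0.00172878, -0.00262041,  0.00132323,  0.00255944,
       -0.00267806]), 'effort': array([ 2.94890982e-03, -4.60214853e+01, -4.19221902e+01,  5.20668607e-06,
        1.04832000e-02, -1.81970893e-05]), 'tcp_pos': array([0.18911239, 0.5691652 , 0.23025043]), 'orientation': array([ 8.10965211e-01,  5.85093727e-01, -7.31451580e-04,  4.72222155e-04]), 'wrist_force': array([-0.48407315,  0.68491755, -0.30415833]), 'ft_torque': array([-0.03546811,  0.0432555 ,  0.02313645]), 'gripper_width': 0.0850683248371875}
```

View pics/top0.png

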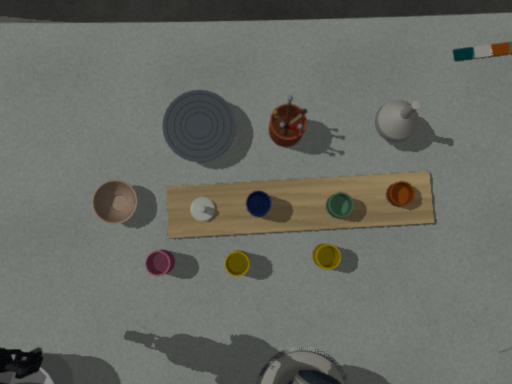

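View pics/scene0.png

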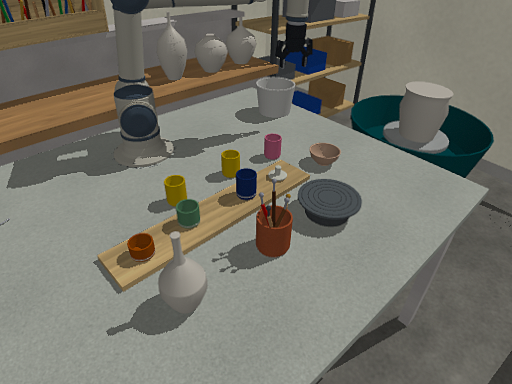

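```bash
cat > m.py <<'E'
from h import *
import pickle
from scipy.optimize import least_squares
T=pickle.load(open('top.pkl','rb')); S=pickle.load(open('scene.pkl','rb'))
# top-view reads: centre of rim/top
g={'blue':(258,204,.094),'green':(340,205,.076),'amber':(400,194,.062),'lid':(208,210,.058),'wheel':(199,124,.055)}
for n,(u,v,z) in g.items(): 
    p=at_z(T,u,v,z); print(n,np.round(p,4),'reach %.3f'%np.hypot(*p[:2]),'scene px',np.round(proj(S,p)))
im=cv2.resize(T['color'][85:255,150:430],None,fx=2.8,fy=2.8,interpolation=cv2.INTER_CUBIC)
a=np.linspace(0,2*np.pi,60)
im=np.clip(im.astype(float)*1.5,0,255).astype(np.uint8)
for n,(u,v,z) in g.items():
    p=at_z(T,u,v,z); r={'wheel':.09,'lid':.01}.get(n,.03)
    q=proj(T,p+np.c_[r*np.cos(a),r*np.sin(a),0*a]); q=((q-[150,85]+.5)*2.8).astype(int)
    cv2.polylines(im,[q],True,(255,0,255),1)
cv2.imwrite('pics/top1.png',im)
E
python3 m.py
```

```text
blue [0.4595 0.097  0.094 ] reach 0.470 scene px [[245. 173.]]
green [ 0.4543 -0.0972  0.076 ] reach 0.465 scene px [[187. 205.]]
amber [ 0.4787 -0.2439  0.062 ] reach 0.537 scene px [[141. 240.]]
lid [0.4501 0.2171 0.058 ] reach 0.500 scene px [[273. 167.]]
wheel [0.6617 0.2368 0.055 ] reach 0.703 scene px [[330. 197.]]
```

View pics/top1.png

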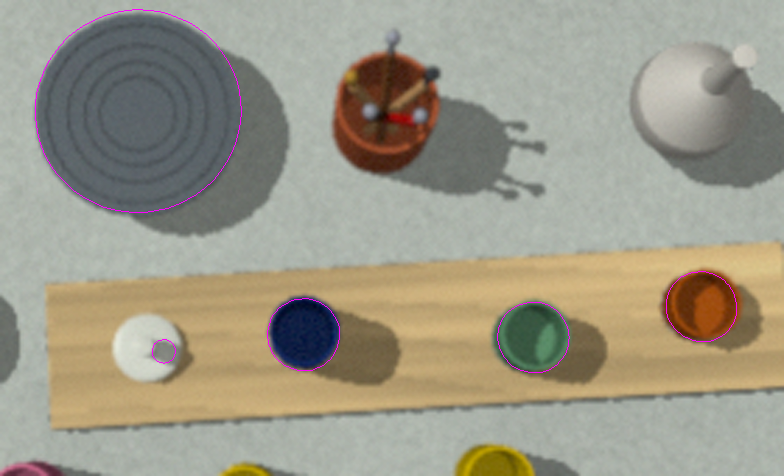

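Candidates for the blue jar in the top view: dark blue (258,204) on the board, pink (160,263), yellow (237,263) and (327,256). The enlarged crop confirms that (258,204) is the dark blue one. The fitted circles sit on the rims of the wheel, blue, green and amber. My lid circle landed on the shadow, so I'll recompute it from the plate disc at about (202,208.4).

apply_moves(
  angular=[
    [0, 0, 10.3],
    [0, 0, 10.3],
    [0, 0, 10.3],
    [0, 0, 10.3],
    [0, 0, 10.3],
    [0, 0, 10.3],
    [0, 0, 10.3],
    [0, 0, 0],
    [0, 0, 0],
    [0, 0, 0],
  ],
  delta_pos=[
    [0, 0, 0],
    [0, 0, 0],
    [0, 0, 0],
    [0, 0, 0],
    [0, 0, 0],
    [0, 0, 0],
    [0, 0, 0],
    [0.03, 0.055, 0],
    [0.03, 0.055, 0],
    [0.03, 0.055, 0],
  ],
  grip=[-1, -1, -1, -1, -1, -1, -1, -1, -1, -1],
  force=40,
)

```text
t: 1.35
tcp_pos: [0.2694, 0.3981, 0.2218]
orientation: [1.0, -0.023, -0.004, 0.008]
wrist_force: [1.1, -0.0, 0.8]
gripper_width: 0.0852
```

Run:
```python
from h import *
import pickle
T=pickle.load(open('top.pkl','rb')); S=pickle.load(open('scene.pkl','rb'))
p=at_z(T,202,208.4,.030); print(p,proj(T,p+[0,0,.028]),proj(S,p+[0,0,.028]))
s=read_state(); print(s['t'],s['tcp_pos'],s['wrist_force'])
print(R.from_quat(s['orientation']).as_matrix().round(4))
```

```text
[0.45602853 0.23452547 0.03      ] [[200.72718768 207.68926355]] [[277.83484017 166.28338787]]
1.35 [0.26935951 0.3981484  0.22180606] [ 1.10574354 -0.01991424  0.75299829]
[[ 0.9989 -0.0453 -0.0076]
 [-0.0454 -0.9988 -0.0165]
 [-0.0068  0.0168 -0.9998]]
```

```bash
cat >> h.py <<'E'
def go(target):
    s=read_state(); Rc=R.from_quat(s['orientation']); Rd=R.from_quat([1,0,0,0])
    d=np.array(target)-s['tcp_pos']
    print('t',round(s['t'],2),'tcp',np.round(s['tcp_pos'],4),'F',np.round(s['wrist_force'],1),'w',round(s['gripper_width'],4))
    print('tool shift mm',np.round(Rc.inv().apply(d)*1e3,1),'if level',np.round(d*[1,-1,-1]*1e3,1),'turn deg',np.round((Rc.inv()*Rd).as_rotvec(degrees=True),2))
E
python3 -c "
from h import *; go([.4595,.097,.22])"
```

```text
t 1.35 tcp [0.2694 0.3981 0.2218] F [ 1.1 -0.   0.8] w 0.0852
tool shift mm [203.6 292.1   5.3] if level [190.1 301.1   1.8] turn deg [ 0.95  0.41 -2.6 ]
```

apply_moves(
  angular=[
    [0.9, 0.4, -2.6],
    [0, 0, 0],
    [0, 0, 0],
    [0, 0, 0],
    [0, 0, 0],
    [0, 0, 0],
    [0, 0, 0],
    [0, 0, 0],
    [0, 0, 0],
    [0, 0, 0],
  ],
  delta_pos=[
    [0, 0, 0],
    [0.027, 0.043, 0],
    [0.027, 0.043, 0],
    [0.027, 0.043, 0],
    [0.027, 0.043, 0],
    [0.027, 0.043, 0],
    [0.027, 0.043, 0],
    [0.02, 0.03, 0],
    [0.005, 0.01, 0],
    [0, 0, 0],
  ],
  grip=[-1, -1, -1, -1, -1, -1, -1, -1, -1, -1],
)

```text
t: 2.6
tcp_pos: [0.4605, 0.0862, 0.218]
orientation: [1.0, -0.002, -0.002, 0.001]
wrist_force: [0.2, -0.6, -0.1]
gripper_width: 0.0856
```

Run:
```python
from h import *
import pickle
go([.4595,.097,.12])
c=capture('wrist'); pickle.dump(c,open('w.pkl','wb')); cv2.imwrite('pics/w0.png',c['color'])
print({k:np.round(v,4) for k,v in c.items() if k!='color'})
print(proj(c,[[.4595,.097,.094]]))
```

```text
t 2.6 tcp [0.4605 0.0862 0.218 ] F [ 0.2 -0.6 -0.1] w 0.0856
tool shift mm [ -0.6 -11.   97.9] if level [ -1.  -10.8  98. ] turn deg [ 0.12  0.26 -0.18]
{'fx': np.float64(265.7978), 'fy': np.float64(265.7978), 'cx': np.float64(256.4413), 'cy': np.float64(195.4551), 'k1': np.float64(0.003), 'xyz': array([0.4606, 0.1563, 0.3595]), 'orientation': array([-0.142 ,  0.0022, -0.0013,  0.9899])}
[[256.64265317 178.08120251]]
```

View pics/w0.png

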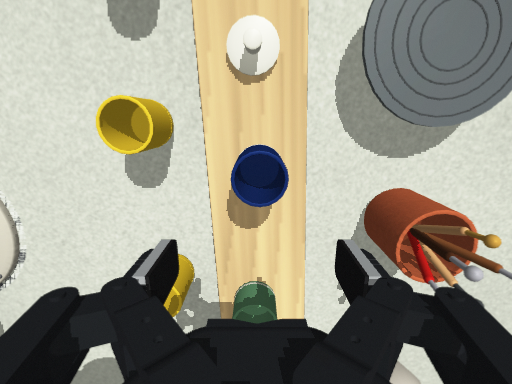

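Run:
```python
from h import *
import pickle
c=pickle.load(open('w.pkl','rb')); a=np.linspace(0,2*np.pi,80); f=4
def crop(x0,y0,w,h,circs):
    im=cv2.resize(c['color'][y0:y0+h,x0:x0+w],None,fx=f,fy=f,interpolation=cv2.INTER_CUBIC)
    im=np.clip(im*1.6,0,255).astype(np.uint8)
    for (p,r,col) in circs:
        q=proj(c,np.array(p)+np.c_[r*np.cos(a),r*np.sin(a),0*a]); cv2.polylines(im,[((q-[x0,y0]+.5)*f).astype(int)],True,col,1)
    return im
A=crop(215,125,95,100,[([.4595,.097,.094],.03,(255,0,255)),([.4625,.099,.094],.03,(0,255,255))])
B=crop(215,5,95,100,[([.456,.2345,.03],.03,(255,0,255)),([.456,.2345,.058],.01,(255,0,255))])
cv2.imwrite('pics/w1.png',np.hstack([A,B]))
```

```text
(no output)
```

View pics/w1.png

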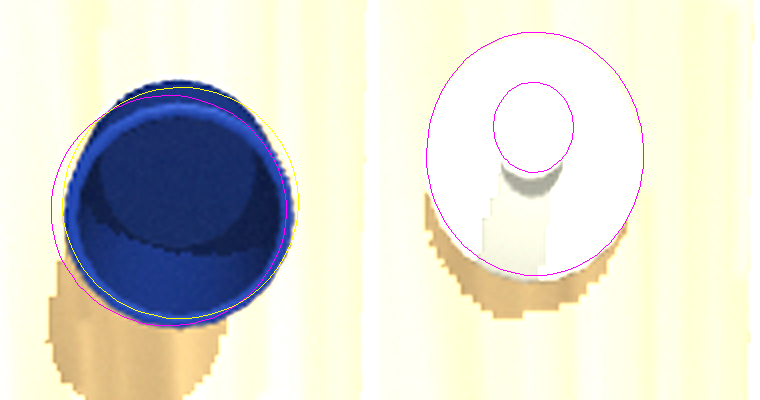

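apply_moves(
  angular=[
    [0.1, 0.2, -0.2],
    [0, 0, 0],
    [0, 0, 0],
    [0, 0, 0],
    [0, 0, 0],
    [0, 0, 0],
    [0, 0, 0],
    [0, 0, 0],
    [0, 0, 0],
    [0, 0, 0],
  ],
  delta_pos=[
    [0.0005, -0.01, 0.02],
    [0, 0, 0.04],
    [0, 0, 0.04],
    [0, 0, 0.04],
    [0, 0, 0.015],
    [0, 0, 0],
    [0, 0, 0],
    [0, 0, 0],
    [0, 0, 0],
    [0, 0, 0],
  ],
  grip=[-1, -1, -1, -1, -1, -1, -1, -1, -1, -1],
)

```text
t: 3.9
tcp_pos: [0.4613, 0.1061, 0.0671]
orientation: [1.0, 0.006, 0.006, -0.002]
wrist_force: [0.6, 0.6, 0.3]
gripper_width: 0.0856
```

```bash
python3 -c "
from h import *; go([.461,.096,.05])"
```

```text
t 3.9 tcp [0.4613 0.1061 0.0671] F [0.6 0.6 0.3] w 0.0856
tool shift mm [-0.6 10.2 17. ] if level [-0.3 10.1 17.1] turn deg [-0.26 -0.68  0.74]
```

apply_moves(
  angular=[
    [-0.2, -0.7, 0.7],
    [0, 0, 0],
    [0, 0, 0],
    [0, 0, 0],
    [0, 0, 0],
    [0, 0, 0],
    [0, 0, 0],
    [0, 0, 0],
    [0, 0, 0],
    [0, 0, 0],
  ],
  delta_pos=[
    [-0.0005, 0.01, 0],
    [0, 0, 0.017],
    [0, 0, 0],
    [0, 0, 0],
    [0, 0, 0],
    [0, 0, 0],
    [0, 0, 0],
    [0, 0, 0],
    [0, 0, 0],
    [0, 0, 0],
  ],
  grip=[-1, -1, -1, -1, -1, -1, -1, -1, -1, -1],
)

```text
t: 5.15
tcp_pos: [0.4609, 0.0952, 0.0489]
orientation: [1.0, -0.0, -0.001, -0.0]
wrist_force: [-0.2, -0.3, -0.4]
gripper_width: 0.0854
```

```bash
python3 -c "
from h import *; go([.461,.096,.05])
capture('wrist'); go([.461,.096,.05])"
```

```text
t 5.15 tcp [0.4609 0.0952 0.0489] F [-0.2 -0.3 -0.4] w 0.0854
tool shift mm [ 0.1 -0.8 -1.1] if level [ 0.1 -0.8 -1.1] turn deg [-0.05  0.07 -0.03]
t 5.2 tcp [0.4609 0.0952 0.0489] F [-0.4 -0.5  0.4] w 0.0855
tool shift mm [ 0.1 -0.8 -1.1] if level [ 0.1 -0.8 -1.1] turn deg [-0.05  0.07 -0.03]
```

apply_moves(
  angular=[
    [0, 0, 0],
    [0, 0, 0],
    [0, 0, 0],
    [0, 0, 0],
    [0, 0, 0],
    [0, 0, 0],
    [0, 0, 0],
    [0, 0, 0],
    [0, 0, 0],
    [0, 0, 0],
  ],
  delta_pos=[
    [0, 0, 0],
    [0, 0, 0],
    [0, 0, 0],
    [0, 0, 0],
    [0, 0, 0],
    [0, 0, 0],
    [0, 0, 0],
    [0, 0, -0.02],
    [0, 0, -0.04],
    [0, 0, -0.03],
  ],
  grip=[1, 1, 1, 1, 1, 1, 1, 1, 1, 1],
  force=40,
)

```text
t: 6.45
tcp_pos: [0.4581, 0.0948, 0.1357]
orientation: [1.0, -0.0, -0.006, 0.0]
wrist_force: [0.6, 0.3, -2.1]
gripper_width: 0.0598
```

Run:
```python
from h import *
go([.6617,.2368,.16])
c=capture('wrist'); cv2.imwrite('pics/w2.png',c['color'])
go([.6617,.2368,.16])
```

```text
t 6.45 tcp [0.4581 0.0948 0.1357] F [ 0.6  0.3 -2.1] w 0.0598
tool shift mm [ 203.2 -142.1  -26.8] if level [ 203.6 -142.   -24.3] turn deg [ 0.04  0.69 -0.03]
t 6.5 tcp [0.4596 0.0949 0.1399] F [1.3 0.3 0.6] w 0.0599
tool shift mm [ 201.9 -142.   -21.4] if level [ 202.1 -141.9  -20.1] turn deg [-0.01  0.37 -0.03]
```

View pics/w2.png

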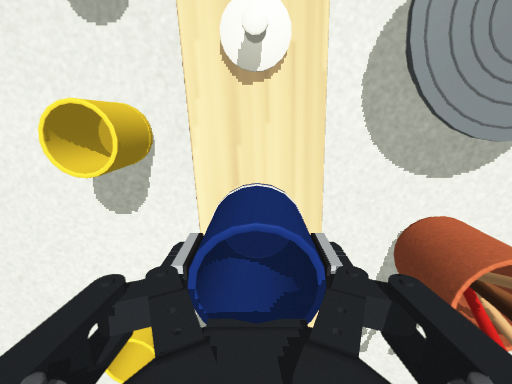

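apply_moves(
  angular=[
    [0, 0.3, 0],
    [0, 0, 0],
    [0, 0, 0],
    [0, 0, 0],
    [0, 0, 0],
    [0, 0, 0],
    [0, 0, 0],
    [0, 0, 0],
    [0, 0, 0],
    [0, 0, 0],
  ],
  delta_pos=[
    [0.02, -0.014, -0.01],
    [0.036, -0.026, -0.005],
    [0.036, -0.026, 0],
    [0.036, -0.026, 0],
    [0.036, -0.026, 0],
    [0.026, -0.016, 0],
    [0.01, -0.005, 0],
    [0, 0, 0],
    [0, 0, 0],
    [0, 0, 0],
  ],
  grip=[1, 1, 1, 1, 1, 1, 1, 1, 1, 1],
)

```text
t: 7.75
tcp_pos: [0.6626, 0.2367, 0.1395]
orientation: [1.0, -0.001, -0.008, 0.003]
wrist_force: [-0.9, 0.1, -2.1]
gripper_width: 0.0601
```

```bash
python3 -c "
from h import *; go([.6617,.2368,.091])"
```

```text
t 7.75 tcp [0.6626 0.2367 0.1395] F [-0.9  0.1 -2.1] w 0.0601
tool shift mm [-0.1 -0.3 48.5] if level [-0.9 -0.1 48.5] turn deg [ 0.29  0.91 -0.1 ]
```

apply_moves(
  angular=[
    [0.3, 0.9, -0.1],
    [0, 0, 0],
    [0, 0, 0],
    [0, 0, 0],
    [0, 0, 0],
    [0, 0, 0],
    [0, 0, 0],
    [0, 0, 0],
    [0, 0, 0],
    [0, 0, 0],
  ],
  delta_pos=[
    [0, 0, 0],
    [0, 0, 0.015],
    [0, 0, 0.015],
    [0, 0, 0.01],
    [0, 0, 0.005],
    [0, 0, 0],
    [0, 0, 0],
    [0, 0, 0],
    [0, 0, 0],
    [0, 0, 0],
  ],
  grip=[1, 1, 1, 1, 1, 1, 1, 1, 1, 1],
)

```text
t: 9.0
tcp_pos: [0.6622, 0.2362, 0.0925]
orientation: [1.0, -0.0, 0.001, -0.0]
wrist_force: [0.4, -0.5, -1.7]
gripper_width: 0.06
```

```bash
python3 -c "
from h import *; go([.6617,.2368,.086])"
```

```text
t 9.0 tcp [0.6622 0.2362 0.0925] F [ 0.4 -0.5 -1.7] w 0.06
tool shift mm [-0.6 -0.6  6.5] if level [-0.5 -0.6  6.5] turn deg [-0.05 -0.14 -0.02]
```

Now I'll lower it in 1 mm steps until it touches.

apply_moves(
  angular=[
    [0, -0.1, 0],
    [0, 0, 0],
    [0, 0, 0],
    [0, 0, 0],
    [0, 0, 0],
    [0, 0, 0],
    [0, 0, 0],
    [0, 0, 0],
    [0, 0, 0],
    [0, 0, 0],
  ],
  delta_pos=[
    [0, 0, 0.001],
    [0, 0, 0.001],
    [0, 0, 0.001],
    [0, 0, 0.001],
    [0, 0, 0.001],
    [0, 0, 0.0005],
    [0, 0, 0],
    [0, 0, 0],
    [0, 0, 0],
    [0, 0, 0],
  ],
  grip=[1, 1, 1, 1, 1, 1, 1, 1, 1, 1],
)

```text
t: 10.25
tcp_pos: [0.6623, 0.2362, 0.0868]
orientation: [1.0, -0.0, 0.0, -0.0]
wrist_force: [-0.2, -0.3, -1.4]
gripper_width: 0.0599
```

```bash
python3 -c "
from h import *; go([.6617,.2368,.086])"
```

```text
t 10.25 tcp [0.6623 0.2362 0.0868] F [-0.2 -0.3 -1.4] w 0.0599
tool shift mm [-0.6 -0.6  0.8] if level [-0.6 -0.6  0.8] turn deg [-0.05 -0.05 -0.02]
```

apply_moves(
  angular=[
    [0, 0, 0],
    [0, 0, 0],
    [0, 0, 0],
    [0, 0, 0],
    [0, 0, 0],
    [0, 0, 0],
    [0, 0, 0],
    [0, 0, 0],
    [0, 0, 0],
    [0, 0, 0],
  ],
  delta_pos=[
    [0, 0, 0.0005],
    [0, 0, 0.0005],
    [0, 0, 0.0005],
    [0, 0, 0],
    [0, 0, 0],
    [0, 0, 0],
    [0, 0, 0],
    [0, 0, 0],
    [0, 0, 0],
    [0, 0, 0],
  ],
  grip=[1, 1, 1, 1, 1, 1, 1, 1, 1, 1],
)

```text
t: 11.5
tcp_pos: [0.6624, 0.2363, 0.0865]
orientation: [1.0, -0.0, 0.001, -0.001]
wrist_force: [-0.7, -0.1, -0.3]
gripper_width: 0.06
```

```bash
python3 -c "
from h import *; go([.6617,.2368,.086])"
```

```text
t 11.5 tcp [0.6624 0.2363 0.0865] F [-0.7 -0.1 -0.3] w 0.06
tool shift mm [-0.7 -0.5  0.5] if level [-0.7 -0.5  0.5] turn deg [-0.07 -0.1  -0.02]
```

The wrist load has dropped from −1.7 to −0.3 N and the descent has stalled, so it is in contact. Next is release and rise.

apply_moves(
  angular=[
    [0, 0, 0],
    [0, 0, 0],
    [0, 0, 0],
    [0, 0, 0],
    [0, 0, 0],
    [0, 0, 0],
    [0, 0, 0],
    [0, 0, 0],
    [0, 0, 0],
    [0, 0, 0],
  ],
  delta_pos=[
    [0, 0, 0],
    [0, 0, 0],
    [0, 0, 0],
    [0, 0, 0],
    [0, 0, -0.02],
    [0, 0, -0.05],
    [0, 0, -0.06],
    [0, 0, -0.05],
    [0, 0, 0],
    [0, 0, 0],
  ],
  grip=[-1, -1, -1, -1, -1, -1, -1, -1, -1, -1],
)

```text
t: 12.75
tcp_pos: [0.6616, 0.2359, 0.2797]
orientation: [1.0, -0.0, 0.004, -0.002]
wrist_force: [0.1, 0.1, -1.3]
gripper_width: 0.0852
```

Run:
```python
from h import *
import pickle
go([.4543,-.0972,.25])
c=capture('wrist'); pickle.dump(c,open('w3.pkl','wb'))
s=read_state(); print(s['tcp_pos'])
f=2; im=cv2.resize(c['color'][80:330,110:400],None,fx=f,fy=f,interpolation=cv2.INTER_CUBIC)
a=np.linspace(0,2*np.pi,80)
for p,r in [([.6617,.2368,.055],.09),([.6623,.2363,.131],.03)]:
    q=proj(c,np.array(p)+np.c_[r*np.cos(a),r*np.sin(a),0*a]); cv2.polylines(im,[((q-[110,80]+.5)*f).astype(int)],True,(255,0,255),1)
cv2.imwrite('pics/w3.png',im)
```

```text
t 12.75 tcp [0.6616 0.2359 0.2797] F [ 0.1  0.1 -1.3] w 0.0852
tool shift mm [-207.4  333.3   26.7] if level [-207.3  333.1   29.7] turn deg [-0.2  -0.51 -0.02]
[0.66154806 0.23589258 0.2802568 ]
```

View pics/w3.png

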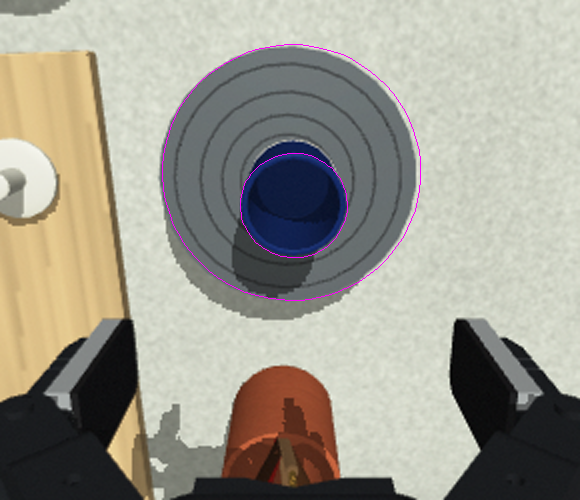

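apply_moves(
  angular=[
    [-0.2, -0.5, 0],
    [0, 0, 0],
    [0, 0, 0],
    [0, 0, 0],
    [0, 0, 0],
    [0, 0, 0],
    [0, 0, 0],
    [0, 0, 0],
    [0, 0, 0],
    [0, 0, 0],
  ],
  delta_pos=[
    [-0.02, 0.03, 0],
    [-0.03, 0.05, 0],
    [-0.03, 0.05, 0],
    [-0.03, 0.05, 0.005],
    [-0.03, 0.05, 0.01],
    [-0.03, 0.05, 0.01],
    [-0.025, 0.035, 0.01],
    [-0.012, 0.018, 0.01],
    [0, 0, 0],
    [0, 0, 0],
  ],
  grip=[-1, -1, -1, -1, -1, -1, -1, -1, -1, -1],
)

```text
t: 14.05
tcp_pos: [0.4424, -0.1056, 0.2184]
orientation: [1.0, 0.0, -0.012, -0.0]
wrist_force: [0.2, -0.0, 0.1]
gripper_width: 0.0853
```

```bash
cat >> h.py <<'E'
def look(name,p,r,half=45,f=6,extra=()):
    c=capture('wrist'); a=np.linspace(0,2*np.pi,120); u,v=proj(c,p)[0].astype(int)
    x0,y0=max(u-half,0),max(v-half,0)
    im=cv2.resize(c['color'][y0:v+half,x0:u+half],None,fx=f,fy=f,interpolation=cv2.INTER_CUBIC)
    im=np.clip(im*1.4,0,255).astype(np.uint8)
    for pp,rr in [(p,r),*extra]:
        q=proj(c,np.array(pp)+np.c_[rr*np.cos(a),rr*np.sin(a),0*a]); cv2.polylines(im,[((q-[x0,y0]+.5)*f).astype(int)],True,(255,0,255),1)
    cv2.imwrite(name,im); print('px/mm',f*c['fx']/(c['xyz'][2]-p[2])/1e3, im.shape)
E
python3 - <<'E'
from h import *
go([.4543,-.0972,.06])
look('pics/w4.png',[.4543,-.0972,.076],.03)
go([.4543,-.0972,.06])
E
```

```text
t 14.05 tcp [ 0.4424 -0.1056  0.2184] F [ 0.2 -0.   0.1] w 0.0853
tool shift mm [ 15.7  -8.4 158.1] if level [ 11.9  -8.4 158.4] turn deg [-0.    1.38  0.  ]
px/mm 5.613157559728419 (540, 540, 3)
t 14.1 tcp [ 0.4425 -0.1055  0.2184] F [-0.9 -0.4  0.2] w 0.0853
tool shift mm [ 15.7  -8.3 158. ] if level [ 11.8  -8.3 158.4] turn deg [0.   1.39 0.02]
```

View pics/w4.png

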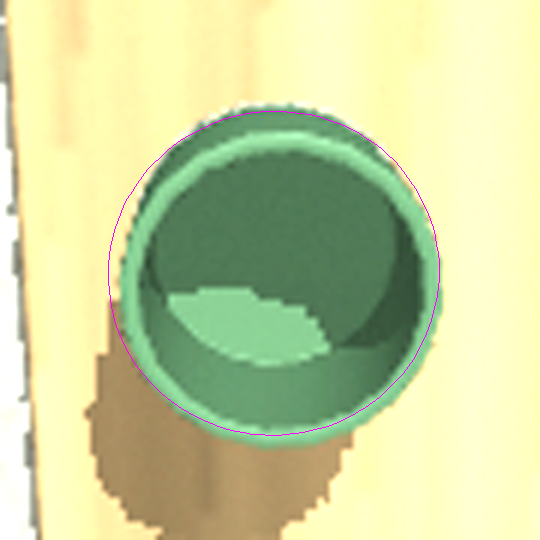

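apply_moves(
  angular=[
    [0, 1.4, 0],
    [0, 0, 0],
    [0, 0, 0],
    [0, 0, 0],
    [0, 0, 0],
    [0, 0, 0],
    [0, 0, 0],
    [0, 0, 0],
    [0, 0, 0],
    [0, 0, 0],
  ],
  delta_pos=[
    [0, 0, 0],
    [0, 0, 0],
    [0.0125, -0.0065, 0],
    [0, 0, 0],
    [0, 0, 0.03],
    [0, 0, 0.04],
    [0, 0, 0.035],
    [0, 0, 0.015],
    [0, 0, 0],
    [0, 0, 0],
  ],
  grip=[-1, -1, -1, -1, -1, -1, -1, -1, -1, -1],
)

```text
t: 15.35
tcp_pos: [0.46, -0.0962, 0.0987]
orientation: [1.0, 0.003, 0.003, 0.001]
wrist_force: [-0.2, -0.4, 0.3]
gripper_width: 0.0849
```

```bash
python3 -c "
from h import *; go([.4553,-.099,.032])"
```

```text
t 15.35 tcp [ 0.46   -0.0962  0.0987] F [-0.2 -0.4  0.3] w 0.0849
tool shift mm [-5.2  2.7 66.6] if level [-4.7  2.8 66.7] turn deg [ 0.06 -0.38  0.35]
```

apply_moves(
  angular=[
    [0.1, -0.4, 0.3],
    [0, 0, 0],
    [0, 0, 0],
    [0, 0, 0],
    [0, 0, 0],
    [0, 0, 0],
    [0, 0, 0],
    [0, 0, 0],
    [0, 0, 0],
    [0, 0, 0],
  ],
  delta_pos=[
    [-0.0045, 0.0028, 0],
    [0, 0, 0],
    [0, 0, 0.02],
    [0, 0, 0.025],
    [0, 0, 0.015],
    [0, 0, 0.006],
    [0, 0, 0],
    [0, 0, 0],
    [0, 0, 0],
    [0, 0, 0],
  ],
  grip=[-1, -1, -1, -1, -1, -1, -1, -1, -1, -1],
)

```text
t: 16.6
tcp_pos: [0.4577, -0.1, 0.0332]
orientation: [1.0, 0.0, 0.003, 0.001]
wrist_force: [0.4, 0.1, -0.0]
gripper_width: 0.0852
```

```bash
python3 -c "
from h import *; go([.4553,-.099,.032])"
```

```text
t 16.6 tcp [ 0.4577 -0.1     0.0332] F [ 0.4  0.1 -0. ] w 0.0852
tool shift mm [-2.4 -1.   1.2] if level [-2.4 -1.   1.2] turn deg [ 0.08 -0.37  0.01]
```

apply_moves(
  angular=[
    [0.1, -0.4, 0],
    [0, 0, 0],
    [0, 0, 0],
    [0, 0, 0],
    [0, 0, 0],
    [0, 0, 0],
    [0, 0, 0],
    [0, 0, 0],
    [0, 0, 0],
    [0, 0, 0],
  ],
  delta_pos=[
    [-0.0024, -0.001, 0.001],
    [0, 0, 0],
    [0, 0, 0],
    [0, 0, 0],
    [0, 0, 0],
    [0, 0, 0],
    [0, 0, 0],
    [0, 0, 0],
    [0, 0, 0],
    [0, 0, 0],
  ],
  grip=[-1, -1, 1, 1, 1, 1, 1, 1, 1, 1],
)

```text
t: 17.85
tcp_pos: [0.4557, -0.0991, 0.0331]
orientation: [1.0, 0.0, 0.0, 0.0]
wrist_force: [0.3, -0.1, -0.3]
gripper_width: 0.0598
```

```bash
python3 -c "
from h import *; go([.4553,-.099,.032])"
```

```text
t 17.85 tcp [ 0.4557 -0.0991  0.0331] F [ 0.3 -0.1 -0.3] w 0.0598
tool shift mm [-0.4 -0.1  1.1] if level [-0.4 -0.1  1.1] turn deg [ 0.   -0.03  0.02]
```

apply_moves(
  angular=[
    [0, 0, 0],
    [0, 0, 0],
    [0, 0, 0],
    [0, 0, 0],
    [0, 0, 0],
    [0, 0, 0],
    [0, 0, 0],
    [0, 0, 0],
    [0, 0, 0],
    [0, 0, 0],
  ],
  delta_pos=[
    [0, 0, -0.02],
    [0, 0, -0.04],
    [0, 0, -0.05],
    [0, 0, -0.05],
    [0, 0, -0.04],
    [0, 0, -0.02],
    [0.015, -0.025, 0],
    [0.025, -0.04, 0],
    [0.015, -0.025, 0],
    [0, 0, 0],
  ],
  grip=[1, 1, 1, 1, 1, 1, 1, 1, 1, 1],
)

```text
t: 19.1
tcp_pos: [0.5105, -0.0068, 0.2548]
orientation: [1.0, -0.001, -0.004, -0.001]
wrist_force: [0.5, -0.3, -1.8]
gripper_width: 0.0599
```

```bash
python3 -c "
from h import *; go([.662,.236,.23])"
```

```text
t 19.1 tcp [ 0.5105 -0.0068  0.2548] F [ 0.5 -0.3 -1.8] w 0.0599
tool shift mm [ 151.2 -243.1   24. ] if level [ 151.5 -242.8   24.8] turn deg [-0.12  0.47 -0.11]
```

apply_moves(
  angular=[
    [-0.1, 0.5, -0.1],
    [0, 0, 0],
    [0, 0, 0],
    [0, 0, 0],
    [0, 0, 0],
    [0, 0, 0],
    [0, 0, 0],
    [0, 0, 0],
    [0, 0, 0],
    [0, 0, 0],
  ],
  delta_pos=[
    [0.015, -0.025, 0],
    [0.026, -0.042, 0],
    [0.026, -0.042, 0],
    [0.026, -0.042, 0],
    [0.026, -0.042, 0],
    [0.018, -0.028, 0],
    [0.008, -0.012, 0],
    [0, 0, 0],
    [0, 0, 0],
    [0, 0, 0],
  ],
  grip=[1, 1, 1, 1, 1, 1, 1, 1, 1, 1],
)

```text
t: 20.35
tcp_pos: [0.6591, 0.2226, 0.2497]
orientation: [1.0, -0.005, -0.003, 0.004]
wrist_force: [0.4, -0.3, -1.1]
gripper_width: 0.0599
```

```bash
python3 -c "
from h import *; go([.662,.236,.15])"
```

```text
t 20.35 tcp [0.6591 0.2226 0.2497] F [ 0.4 -0.3 -1.1] w 0.0599
tool shift mm [  3.5 -14.2  99.6] if level [  2.9 -13.4  99.7] turn deg [ 0.4   0.39 -0.55]
```

apply_moves(
  angular=[
    [0.4, 0.4, -0.5],
    [0, 0, 0],
    [0, 0, 0],
    [0, 0, 0],
    [0, 0, 0],
    [0, 0, 0],
    [0, 0, 0],
    [0, 0, 0],
    [0, 0, 0],
    [0, 0, 0],
  ],
  delta_pos=[
    [0, 0, 0],
    [0, 0, 0],
    [0.003, -0.0135, 0],
    [0, 0, 0],
    [0, 0, 0.02],
    [0, 0, 0.03],
    [0, 0, 0.012],
    [0, 0, 0],
    [0, 0, 0],
    [0, 0, 0],
  ],
  grip=[1, 1, 1, 1, 1, 1, 1, 1, 1, 1],
)

```text
t: 21.6
tcp_pos: [0.6631, 0.2373, 0.1911]
orientation: [1.0, 0.0, 0.004, -0.001]
wrist_force: [-0.5, 0.1, -1.3]
gripper_width: 0.0601
```

Run:
```python
from h import *
go([.662,.236,.14])
s=read_state(); p=s['tcp_pos'].copy(); p[2]+=-.0151+.058
look('pics/w5.png',p,.03,half=70,f=4,extra=[([.6622,.2363,.131],.03)])
c=capture('scene'); im=cv2.resize(c['color'][120:260,260:400],None,fx=4,fy=4,interpolation=cv2.INTER_CUBIC)
cv2.imwrite('pics/w5.png',np.hstack([cv2.imread('pics/w5.png')[:400],np.zeros((400,1,3),np.uint8),im[:400]])[:, :])
```

```text
t 21.6 tcp [0.6631 0.2373 0.1911] F [-0.5  0.1 -1.3] w 0.0601
tool shift mm [-1.5  1.4 51.1] if level [-1.1  1.3 51.1] turn deg [-0.12 -0.4   0.  ]
px/mm 10.744073667809412 (560, 560, 3)
```

View pics/w5.png

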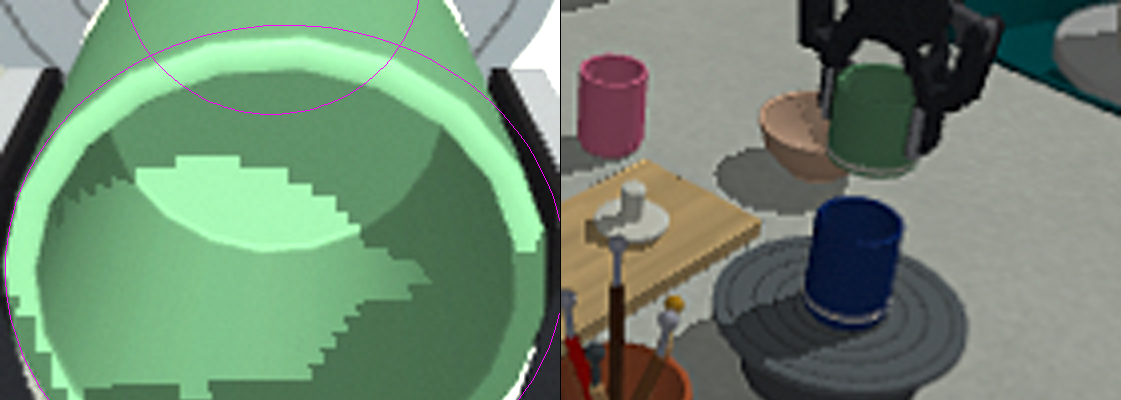

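apply_moves(
  angular=[
    [-0.1, -0.4, 0],
    [0, 0, 0],
    [0, 0, 0],
    [0, 0, 0],
    [0, 0, 0],
    [0, 0, 0],
    [0, 0, 0],
    [0, 0, 0],
    [0, 0, 0],
    [0, 0, 0],
  ],
  delta_pos=[
    [-0.001, 0.0013, 0],
    [0, 0, 0],
    [0, 0, 0.01],
    [0, 0, 0.012],
    [0, 0, 0.01],
    [0, 0, 0.005],
    [0, 0, 0],
    [0, 0, 0],
    [0, 0, 0],
    [0, 0, 0],
  ],
  grip=[1, 1, 1, 1, 1, 1, 1, 1, 1, 1],
)

```text
t: 22.95
tcp_pos: [0.6622, 0.2359, 0.1518]
orientation: [1.0, -0.0, 0.0, -0.0]
wrist_force: [-0.3, 0.1, -1.6]
gripper_width: 0.0602
```

```bash
python3 -c "
from h import *; go([.6622,.236,.14])"
```

```text
t 22.95 tcp [0.6622 0.2359 0.1518] F [-0.3  0.1 -1.6] w 0.0602
tool shift mm [ 0.  -0.1 11.8] if level [ 0.  -0.1 11.8] turn deg [-0.02 -0.01 -0.01]
```

apply_moves(
  angular=[
    [0, 0, 0],
    [0, 0, 0],
    [0, 0, 0],
    [0, 0, 0],
    [0, 0, 0],
    [0, 0, 0],
    [0, 0, 0],
    [0, 0, 0],
    [0, 0, 0],
    [0, 0, 0],
  ],
  delta_pos=[
    [0, 0, 0.002],
    [0, 0, 0.002],
    [0, 0, 0.002],
    [0, 0, 0.002],
    [0, 0, 0.001],
    [0, 0, 0.001],
    [0, 0, 0.0005],
    [0, 0, 0],
    [0, 0, 0],
    [0, 0, 0],
  ],
  grip=[1, 1, 1, 1, 1, 1, 1, 1, 1, 1],
)

```text
t: 24.2
tcp_pos: [0.6623, 0.2359, 0.141]
orientation: [1.0, -0.0, 0.0, -0.0]
wrist_force: [-0.4, -0.1, -1.0]
gripper_width: 0.0598
```

```bash
python3 -c "
from h import *; go([.6622,.236,.14])"
```

```text
t 24.2 tcp [0.6623 0.2359 0.141 ] F [-0.4 -0.1 -1. ] w 0.0598
tool shift mm [-0.1 -0.1  1. ] if level [-0.1 -0.1  1. ] turn deg [-0.03 -0.04 -0.01]
```

apply_moves(
  angular=[
    [0, 0, 0],
    [0, 0, 0],
    [0, 0, 0],
    [0, 0, 0],
    [0, 0, 0],
    [0, 0, 0],
    [0, 0, 0],
    [0, 0, 0],
    [0, 0, 0],
    [0, 0, 0],
  ],
  delta_pos=[
    [0, 0, 0.0005],
    [0, 0, 0.0005],
    [0, 0, 0.0005],
    [0, 0, 0],
    [0, 0, 0],
    [0, 0, 0],
    [0, 0, 0],
    [0, 0, 0],
    [0, 0, 0],
    [0, 0, 0],
  ],
  grip=[1, 1, 1, 1, 1, 1, 1, 1, 1, 1],
)

```text
t: 25.45
tcp_pos: [0.6624, 0.236, 0.1402]
orientation: [1.0, -0.0, 0.001, -0.0]
wrist_force: [0.4, -0.0, -0.1]
gripper_width: 0.06
```

```bash
python3 -c "
from h import *; go([.6622,.236,.14]); print(np.mean([0]))
for i in range(3): capture('top'); go([.6622,.236,.14])"
```

```text
t 25.45 tcp [0.6624 0.236  0.1402] F [ 0.4 -0.  -0.1] w 0.06
tool shift mm [-0.2 -0.   0.2] if level [-0.2 -0.   0.2] turn deg [-0.05 -0.09 -0.01]
0.0
t 25.5 tcp [0.6624 0.236  0.1402] F [0.6 0.8 0. ] w 0.0597
tool shift mm [-0.2 -0.   0.2] if level [-0.2 -0.   0.2] turn deg [-0.05 -0.09 -0.01]
t 25.55 tcp [0.6624 0.2359 0.1402] F [-0.3 -0.4 -0.7] w 0.0601
tool shift mm [-0.2 -0.1  0.2] if level [-0.2 -0.1  0.2] turn deg [-0.05 -0.1  -0.01]
t 25.6 tcp [0.6624 0.236  0.1402] F [ 0.2  0.4 -0.5] w 0.0599
tool shift mm [-0.2 -0.   0.2] if level [-0.2 -0.   0.2] turn deg [-0.05 -0.09 -0.01]
```

At the expected height with contact. Next is release and rise.

apply_moves(
  angular=[
    [0, 0, 0],
    [0, 0, 0],
    [0, 0, 0],
    [0, 0, 0],
    [0, 0, 0],
    [0, 0, 0],
    [0, 0, 0],
    [0, 0, 0],
    [0, 0, 0],
    [0, 0, 0],
  ],
  delta_pos=[
    [0, 0, 0],
    [0, 0, 0],
    [0, 0, 0],
    [0, 0, 0],
    [0, 0, -0.02],
    [0, 0, -0.05],
    [0, 0, -0.05],
    [0, 0, -0.02],
    [0, 0, 0],
    [0, 0, 0],
  ],
  grip=[-1, -1, -1, -1, -1, -1, -1, -1, -1, -1],
)

```text
t: 26.85
tcp_pos: [0.6617, 0.2357, 0.2909]
orientation: [1.0, -0.0, 0.004, -0.001]
wrist_force: [0.6, 0.2, -0.1]
gripper_width: 0.0851
```

Run:
```python
from h import *
go([.4787,-.2439,.22])
look('pics/w6.png',[.6622,.236,.183],.03,half=60,f=4)
c=capture('scene'); im=cv2.resize(c['color'][120:240,260:380],None,fx=4,fy=4,interpolation=cv2.INTER_CUBIC)
a=cv2.imread('pics/w6.png'); h=min(a.shape[0],480)
cv2.imwrite('pics/w6.png',cv2.resize(np.hstack([a[:h],im[:h]]),None,fx=.8,fy=.8))
```

```text
t 26.85 tcp [0.6617 0.2357 0.2909] F [ 0.6  0.2 -0.1] w 0.0851
tool shift mm [-183.4  479.8   68.4] if level [-183.   479.6   70.9] turn deg [-0.14 -0.4  -0.01]
px/mm 4.257019796593623 (480, 480, 3)
```

View pics/w6.png

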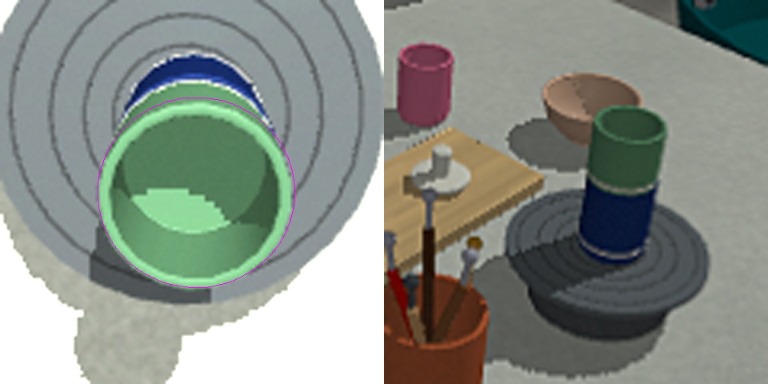

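apply_moves(
  angular=[
    [-0.1, -0.4, 0],
    [0, 0, 0],
    [0, 0, 0],
    [0, 0, 0],
    [0, 0, 0],
    [0, 0, 0],
    [0, 0, 0],
    [0, 0, 0],
    [0, 0, 0],
    [0, 0, 0],
  ],
  delta_pos=[
    [-0.015, 0.03, 0],
    [-0.022, 0.055, 0],
    [-0.022, 0.055, 0],
    [-0.022, 0.055, 0],
    [-0.022, 0.055, 0],
    [-0.022, 0.055, 0],
    [-0.022, 0.055, 0],
    [-0.02, 0.055, 0],
    [-0.01, 0.035, 0.01],
    [0, 0.01, 0.01],
  ],
  grip=[-1, -1, -1, -1, -1, -1, -1, -1, -1, -1],
)

```text
t: 28.2
tcp_pos: [0.4746, -0.2363, 0.254]
orientation: [1.0, 0.001, -0.013, -0.001]
wrist_force: [0.0, 0.6, -1.3]
gripper_width: 0.0858
```

```bash
python3 -c "
from h import *; go([.48,-.245,.21])"
```

```text
t 28.2 tcp [ 0.4746 -0.2363  0.254 ] F [ 0.   0.6 -1.3] w 0.0858
tool shift mm [ 6.5  8.8 43.9] if level [ 5.4  8.7 44. ] turn deg [-0.07  1.47  0.14]
```

apply_moves(
  angular=[
    [0, 1.4, 0.1],
    [0, 0, 0],
    [0, 0, 0],
    [0, 0, 0],
    [0, 0, 0],
    [0, 0, 0],
    [0, 0, 0],
    [0, 0, 0],
    [0, 0, 0],
    [0, 0, 0],
  ],
  delta_pos=[
    [0, 0, 0],
    [0, 0, 0],
    [0.005, 0.009, 0],
    [0, 0, 0],
    [0, 0, 0.02],
    [0, 0, 0.02],
    [0, 0, 0],
    [0, 0, 0],
    [0, 0, 0],
    [0, 0, 0],
  ],
  grip=[-1, -1, -1, -1, -1, -1, -1, -1, -1, -1],
)

```text
t: 29.45
tcp_pos: [0.4824, -0.2418, 0.2136]
orientation: [1.0, 0.003, 0.001, -0.001]
wrist_force: [0.0, 0.6, 0.7]
gripper_width: 0.0857
```

Run:
```python
from h import *
go([.48,-.245,.03])
look('pics/w7.png',[.4787,-.2439,.062],.03,half=45,f=6)
```

```text
t 29.45 tcp [ 0.4824 -0.2418  0.2136] F [0.  0.6 0.7] w 0.0857
tool shift mm [ -2.7   3.6 183.6] if level [ -2.4   3.2 183.6] turn deg [-0.13 -0.1   0.36]
px/mm 5.432983946637572 (540, 540, 3)
```

View pics/w7.png

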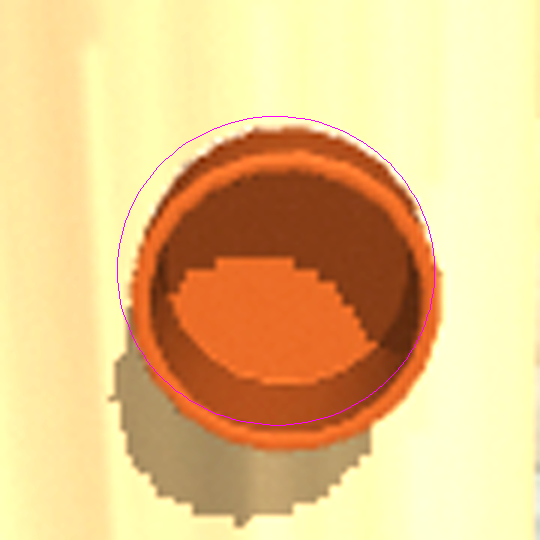

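apply_moves(
  angular=[
    [-0.1, -0.1, 0.4],
    [0, 0, 0],
    [0, 0, 0],
    [0, 0, 0],
    [0, 0, 0],
    [0, 0, 0],
    [0, 0, 0],
    [0, 0, 0],
    [0, 0, 0],
    [0, 0, 0],
  ],
  delta_pos=[
    [-0.002, 0.0065, 0],
    [0, 0, 0],
    [0, 0, 0.02],
    [0, 0, 0.035],
    [0, 0, 0.035],
    [0, 0, 0.035],
    [0, 0, 0.02],
    [0, 0, 0],
    [0, 0, 0],
    [0, 0, 0],
  ],
  grip=[-1, -1, -1, -1, -1, -1, -1, -1, -1, -1],
)

```text
t: 30.75
tcp_pos: [0.4781, -0.2477, 0.0577]
orientation: [1.0, -0.001, -0.002, -0.001]
wrist_force: [0.2, -0.7, 0.5]
gripper_width: 0.0854
```

```bash
python3 -c "
from h import *; go([.4805,-.2483,.032])"
```

```text
t 30.75 tcp [ 0.4781 -0.2477  0.0577] F [ 0.2 -0.7  0.5] w 0.0854
tool shift mm [ 2.5  0.7 25.7] if level [ 2.4  0.6 25.7] turn deg [-0.15  0.2  -0.09]
```

apply_moves(
  angular=[
    [-0.1, 0.2, -0.1],
    [0, 0, 0],
    [0, 0, 0],
    [0, 0, 0],
    [0, 0, 0],
    [0, 0, 0],
    [0, 0, 0],
    [0, 0, 0],
    [0, 0, 0],
    [0, 0, 0],
  ],
  delta_pos=[
    [0.0024, 0.0006, 0],
    [0, 0, 0],
    [0, 0, 0.01],
    [0, 0, 0.01],
    [0, 0, 0.005],
    [0, 0, 0],
    [0, 0, 0],
    [0, 0, 0],
    [0, 0, 0],
    [0, 0, 0],
  ],
  grip=[-1, -1, -1, -1, -1, -1, -1, -1, -1, -1],
)

```text
t: 32.0
tcp_pos: [0.4819, -0.249, 0.0333]
orientation: [1.0, 0.0, 0.002, 0.001]
wrist_force: [-0.5, 0.1, -0.6]
gripper_width: 0.0854
```

```bash
python3 -c "
from h import *; go([.4805,-.2483,.032])"
```

```text
t 32.0 tcp [ 0.4819 -0.249   0.0333] F [-0.5  0.1 -0.6] w 0.0854
tool shift mm [-1.4 -0.7  1.3] if level [-1.4 -0.7  1.3] turn deg [ 0.07 -0.21  0.01]
```

apply_moves(
  angular=[
    [0.1, -0.2, 0],
    [0, 0, 0],
    [0, 0, 0],
    [0, 0, 0],
    [0, 0, 0],
    [0, 0, 0],
    [0, 0, 0],
    [0, 0, 0],
    [0, 0, 0],
    [0, 0, 0],
  ],
  delta_pos=[
    [-0.0014, -0.0007, 0.0015],
    [0, 0, 0],
    [0, 0, 0],
    [0, 0, 0],
    [0, 0, 0],
    [0, 0, 0],
    [0, 0, 0],
    [0, 0, 0],
    [0, 0, 0],
    [0, 0, 0],
  ],
  grip=[-1, -1, 1, 1, 1, 1, 1, 1, 1, 1],
)

```text
t: 33.25
tcp_pos: [0.4806, -0.2484, 0.0323]
orientation: [1.0, 0.0, 0.0, -0.0]
wrist_force: [0.4, 0.1, 0.1]
gripper_width: 0.0586
```

```bash
python3 -c "
from h import *; go([.4805,-.2483,.032])"
```

```text
t 33.25 tcp [ 0.4806 -0.2484  0.0323] F [0.4 0.1 0.1] w 0.0586
tool shift mm [-0.1 -0.1  0.3] if level [-0.1 -0.1  0.3] turn deg [-0.   -0.03  0.01]
```

Width 58.6 mm suggests the pads hold only the rounded rim, because they swing back when open. I'll open, go 8 mm lower and grip again.

apply_moves(
  angular=[
    [0, 0, 0],
    [0, 0, 0],
    [0, 0, 0],
    [0, 0, 0],
    [0, 0, 0],
    [0, 0, 0],
    [0, 0, 0],
    [0, 0, 0],
    [0, 0, 0],
    [0, 0, 0],
  ],
  delta_pos=[
    [0, 0, 0],
    [0, 0, 0],
    [0, 0, 0.004],
    [0, 0, 0.004],
    [0, 0, 0],
    [0, 0, 0],
    [0, 0, 0],
    [0, 0, 0],
    [0, 0, 0],
    [0, 0, 0],
  ],
  grip=[-1, -1, -1, -1, -1, 1, 1, 1, 1, 1],
)

```text
t: 34.5
tcp_pos: [0.4806, -0.2484, 0.0236]
orientation: [1.0, 0.0, 0.0, -0.0]
wrist_force: [-0.4, -0.4, 0.4]
gripper_width: 0.0588
```

```bash
python3 -c "
from h import *; go([.4805,-.2483,.024])"
```

```text
t 34.5 tcp [ 0.4806 -0.2484  0.0236] F [-0.4 -0.4  0.4] w 0.0588
tool shift mm [-0.1 -0.1 -0.4] if level [-0.1 -0.1 -0.4] turn deg [-0.01 -0.02  0.02]
```

apply_moves(
  angular=[
    [0, 0, 0],
    [0, 0, 0],
    [0, 0, 0],
    [0, 0, 0],
    [0, 0, 0],
    [0, 0, 0],
    [0, 0, 0],
    [0, 0, 0],
    [0, 0, 0],
    [0, 0, 0],
  ],
  delta_pos=[
    [0, 0, 0],
    [0, 0, 0],
    [0, 0, -0.003],
    [0, 0, -0.0025],
    [0, 0, 0],
    [0, 0, 0],
    [0, 0, 0],
    [0, 0, 0],
    [0, 0, 0],
    [0, 0, 0],
  ],
  grip=[-1, -1, -1, -1, -1, 1, 1, 1, 1, 1],
)

```text
t: 35.75
tcp_pos: [0.481, -0.2487, 0.0303]
orientation: [1.0, 0.0, 0.001, 0.0]
wrist_force: [0.4, -0.0, 0.5]
gripper_width: 0.059
```

```bash
python3 -c "
from h import *; go([.4805,-.2483,.028])
c=capture('scene'); u,v=proj(c,[.48,-.248,.06])[0].astype(int); print(u,v)
im=cv2.resize(c['color'][v-45:v+45,u-60:u+60],None,fx=6,fy=6,interpolation=cv2.INTER_CUBIC); cv2.imwrite('pics/s8.png',np.clip(im*1.3,0,255).astype(np.uint8))
"
```

```text
t 35.75 tcp [ 0.481  -0.2487  0.0303] F [ 0.4 -0.   0.5] w 0.059
tool shift mm [-0.5 -0.4  2.3] if level [-0.5 -0.4  2.3] turn deg [ 0.03 -0.09  0.01]
140 241
```

View pics/s8.png

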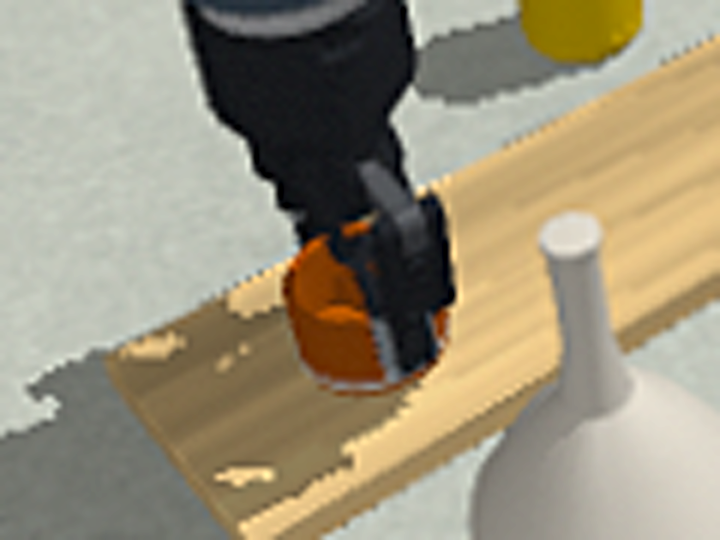

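Amber is held, with the fingertips about 5 mm above its shoulder. Now I'll lift it.

apply_moves(
  angular=[
    [0, 0, 0],
    [0, 0, 0],
    [0, 0, 0],
    [0, 0, 0],
    [0, 0, 0],
    [0, 0, 0],
    [0, 0, 0],
    [0, 0, 0],
    [0, 0, 0],
    [0, 0, 0],
  ],
  delta_pos=[
    [0, 0, -0.01],
    [0, 0, -0.03],
    [0, 0, -0.05],
    [0, 0, -0.055],
    [0, 0, -0.055],
    [0, 0, -0.04],
    [0, 0, -0.015],
    [0, 0, 0],
    [0, 0, 0],
    [0, 0, 0],
  ],
  grip=[1, 1, 1, 1, 1, 1, 1, 1, 1, 1],
)

```text
t: 37.05
tcp_pos: [0.4787, -0.2474, 0.293]
orientation: [1.0, 0.0, -0.002, -0.001]
wrist_force: [-0.2, 0.7, -1.0]
gripper_width: 0.0586
```

Run:
```python
from h import *
go([.6622,.236,.26])
```

```text
t 37.05 tcp [ 0.4787 -0.2474  0.293 ] F [-0.2  0.7 -1. ] w 0.0586
tool shift mm [ 183.7 -483.2   33.6] if level [ 183.5 -483.4   33. ] turn deg [-0.13  0.17  0.02]
```

apply_moves(
  angular=[
    [-0.1, 0.2, 0],
    [0, 0, 0],
    [0, 0, 0],
    [0, 0, 0],
    [0, 0, 0],
    [0, 0, 0],
    [0, 0, 0],
    [0, 0, 0],
    [0, 0, 0],
    [0, 0, 0],
  ],
  delta_pos=[
    [0.01, -0.03, 0],
    [0.018, -0.05, 0],
    [0.02, -0.056, 0],
    [0.02, -0.056, 0],
    [0.02, -0.056, 0],
    [0.02, -0.056, 0],
    [0.02, -0.056, 0],
    [0.02, -0.05, 0],
    [0.015, -0.035, 0],
    [0.006, -0.015, 0],
  ],
  grip=[1, 1, 1, 1, 1, 1, 1, 1, 1, 1],
)

```text
t: 38.3
tcp_pos: [0.6504, 0.2256, 0.2757]
orientation: [1.0, -0.002, -0.011, 0.0]
wrist_force: [-0.1, -0.4, -1.1]
gripper_width: 0.0586
```

Run:
```python
from h import *
go([.6622,.236,.23])
```

```text
t 38.3 tcp [0.6504 0.2256 0.2757] F [-0.1 -0.4 -1.1] w 0.0586
tool shift mm [ 12.7 -10.5  45.4] if level [ 11.8 -10.4  45.7] turn deg [ 0.01  1.28 -0.28]
```

apply_moves(
  angular=[
    [0, 1.3, -0.3],
    [0, 0, 0],
    [0, 0, 0],
    [0, 0, 0],
    [0, 0, 0],
    [0, 0, 0],
    [0, 0, 0],
    [0, 0, 0],
    [0, 0, 0],
    [0, 0, 0],
  ],
  delta_pos=[
    [0, 0, 0],
    [0, 0, 0],
    [0.01, -0.009, 0],
    [0, 0, 0],
    [0, 0, 0],
    [0, 0, 0.02],
    [0, 0, 0.015],
    [0, 0, 0],
    [0, 0, 0],
    [0, 0, 0],
  ],
  grip=[1, 1, 1, 1, 1, 1, 1, 1, 1, 1],
)

```text
t: 39.55
tcp_pos: [0.6589, 0.2299, 0.2397]
orientation: [1.0, -0.002, -0.0, 0.001]
wrist_force: [-0.6, -0.2, -0.3]
gripper_width: 0.0585
```

Run:
```python
from h import *
go([.6622,.236,.195])
s=read_state(); p=s['tcp_pos'].copy(); p[2]+=-.0123+.044
look('pics/w9.png',p,.03,half=70,f=4,extra=[([.6622,.236,.183],.03)])
c=capture('scene'); im=cv2.resize(c['color'][110:230,270:390],None,fx=4,fy=4,interpolation=cv2.INTER_CUBIC)
a=cv2.imread('pics/w9.png'); h=min(a.shape[0],480)
cv2.imwrite('pics/w9.png',cv2.resize(np.hstack([a[:h],im[:h]]),None,fx=.75,fy=.75))
```

```text
t 39.55 tcp [0.6589 0.2299 0.2397] F [-0.6 -0.2 -0.3] w 0.0585
tool shift mm [ 3.3 -6.2 44.7] if level [ 3.3 -6.1 44.7] turn deg [ 0.12  0.   -0.17]
px/mm 9.676146202246326 (560, 560, 3)
```

View pics/w9.png

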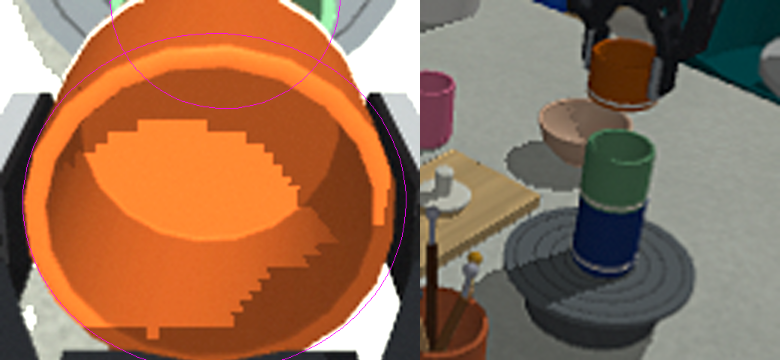

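apply_moves(
  angular=[
    [0.1, 0, -0.2],
    [0, 0, 0],
    [0, 0, 0],
    [0, 0, 0],
    [0, 0, 0],
    [0, 0, 0],
    [0, 0, 0],
    [0, 0, 0],
    [0, 0, 0],
    [0, 0, 0],
  ],
  delta_pos=[
    [0.0033, -0.0061, 0],
    [0, 0, 0],
    [0, 0, 0.01],
    [0, 0, 0.012],
    [0, 0, 0.006],
    [0, 0, 0.003],
    [0, 0, 0],
    [0, 0, 0],
    [0, 0, 0],
    [0, 0, 0],
  ],
  grip=[1, 1, 1, 1, 1, 1, 1, 1, 1, 1],
)

```text
t: 40.9
tcp_pos: [0.6626, 0.2367, 0.2069]
orientation: [1.0, 0.0, 0.0, 0.0]
wrist_force: [0.2, -0.7, -0.2]
gripper_width: 0.0585
```

Run:
```python
from h import *
go([.6622,.236,.195])
```

```text
t 40.9 tcp [0.6626 0.2367 0.2069] F [ 0.2 -0.7 -0.2] w 0.0585
tool shift mm [-0.4  0.7 11.9] if level [-0.4  0.7 11.9] turn deg [ 0.   -0.04  0.06]
```

Underside is at about 0.195, with the green rim at 0.183. Next: small correction, then down 10 mm.

apply_moves(
  angular=[
    [0, 0, 0],
    [0, 0, 0],
    [0, 0, 0],
    [0, 0, 0],
    [0, 0, 0],
    [0, 0, 0],
    [0, 0, 0],
    [0, 0, 0],
    [0, 0, 0],
    [0, 0, 0],
  ],
  delta_pos=[
    [-0.0004, 0.0007, 0],
    [0, 0, 0.003],
    [0, 0, 0.003],
    [0, 0, 0.003],
    [0, 0, 0.002],
    [0, 0, 0.002],
    [0, 0, 0.001],
    [0, 0, 0.001],
    [0, 0, 0],
    [0, 0, 0],
  ],
  grip=[1, 1, 1, 1, 1, 1, 1, 1, 1, 1],
)

```text
t: 42.15
tcp_pos: [0.6622, 0.2359, 0.1909]
orientation: [1.0, 0.0, 0.0, -0.0]
wrist_force: [-0.3, 0.1, -0.7]
gripper_width: 0.0589
```

Run:
```python
from h import *
go([.6622,.236,.1893])
```

```text
t 42.15 tcp [0.6622 0.2359 0.1909] F [-0.3  0.1 -0.7] w 0.0589
tool shift mm [-0.  -0.1  1.6] if level [-0.  -0.1  1.6] turn deg [-0.   -0.04  0.05]
```

apply_moves(
  angular=[
    [0, 0, 0],
    [0, 0, 0],
    [0, 0, 0],
    [0, 0, 0],
    [0, 0, 0],
    [0, 0, 0],
    [0, 0, 0],
    [0, 0, 0],
    [0, 0, 0],
    [0, 0, 0],
  ],
  delta_pos=[
    [0, 0, 0.0005],
    [0, 0, 0.0005],
    [0, 0, 0.0005],
    [0, 0, 0.0005],
    [0, 0, 0],
    [0, 0, 0],
    [0, 0, 0],
    [0, 0, 0],
    [0, 0, 0],
    [0, 0, 0],
  ],
  grip=[1, 1, 1, 1, 1, 1, 1, 1, 1, 1],
)

```text
t: 43.4
tcp_pos: [0.6623, 0.236, 0.1894]
orientation: [1.0, 0.0, 0.001, -0.0]
wrist_force: [0.3, -0.3, -0.5]
gripper_width: 0.0588
```

Run:
```python
from h import *
go([.6622,.236,.1893])
for i in range(2): capture('top'); go([.6622,.236,.1893])
```

```text
t 43.4 tcp [0.6623 0.236  0.1894] F [ 0.3 -0.3 -0.5] w 0.0588
tool shift mm [-0.1 -0.   0.1] if level [-0.1 -0.   0.1] turn deg [-0.01 -0.09  0.06]
t 43.45 tcp [0.6623 0.236  0.1894] F [ 0.7 -0.2 -0.8] w 0.0585
tool shift mm [-0.1 -0.   0.1] if level [-0.1 -0.   0.1] turn deg [-0.02 -0.09  0.06]
t 43.5 tcp [0.6623 0.236  0.1894] F [-1.   0.3 -0.8] w 0.0587
tool shift mm [-0.1 -0.   0.1] if level [-0.1 -0.   0.1] turn deg [-0.02 -0.09  0.06]
```

apply_moves(
  angular=[
    [0, 0, 0],
    [0, 0, 0],
    [0, 0, 0],
    [0, 0, 0],
    [0, 0, 0],
    [0, 0, 0],
    [0, 0, 0],
    [0, 0, 0],
    [0, 0, 0],
    [0, 0, 0],
  ],
  delta_pos=[
    [0, 0, 0.0005],
    [0, 0, 0.0005],
    [0, 0, 0],
    [0, 0, 0],
    [0, 0, 0],
    [0, 0, 0],
    [0, 0, 0],
    [0, 0, 0],
    [0, 0, 0],
    [0, 0, 0],
  ],
  grip=[1, 1, 1, 1, 1, 1, 1, 1, 1, 1],
)

```text
t: 44.75
tcp_pos: [0.6623, 0.236, 0.1894]
orientation: [1.0, 0.001, 0.001, -0.0]
wrist_force: [-0.4, -0.1, 1.6]
gripper_width: 0.0587
```

Run:
```python
from h import *
go([.6622,.236,.1893])
for i in range(2): capture('top'); go([.6622,.236,.1893])
```

```text
t 44.75 tcp [0.6623 0.236  0.1894] F [-0.4 -0.1  1.6] w 0.0587
tool shift mm [-0.1  0.   0.1] if level [-0.1  0.   0.1] turn deg [-0.03 -0.15  0.06]
t 44.8 tcp [0.6623 0.2359 0.1894] F [-1.3 -0.3  0.7] w 0.0584
tool shift mm [-0.1 -0.1  0.1] if level [-0.1 -0.1  0.1] turn deg [-0.03 -0.15  0.05]
t 44.85 tcp [0.6623 0.236  0.1894] F [-0.3  0.2  0.8] w 0.0588
tool shift mm [-0.1 -0.   0.1] if level [-0.1 -0.   0.1] turn deg [-0.03 -0.15  0.06]
```

It stalls at 0.1894, the predicted seat, with contact force about +1 N. Release.

apply_moves(
  angular=[
    [0, 0, 0],
    [0, 0, 0],
    [0, 0, 0],
    [0, 0, 0],
    [0, 0, 0],
    [0, 0, 0],
    [0, 0, 0],
    [0, 0, 0],
    [0, 0, 0],
    [0, 0, 0],
  ],
  delta_pos=[
    [0, 0, 0],
    [0, 0, 0],
    [0, 0, 0],
    [0, 0, 0],
    [0, 0, -0.02],
    [0, 0, -0.04],
    [0, 0, -0.04],
    [0, 0, -0.02],
    [0, 0, 0],
    [0, 0, 0],
  ],
  grip=[-1, -1, -1, -1, -1, -1, -1, -1, -1, -1],
)

```text
t: 46.1
tcp_pos: [0.6619, 0.2358, 0.3097]
orientation: [1.0, 0.0, -0.0, 0.0]
wrist_force: [-0.5, 0.9, -0.4]
gripper_width: 0.0849
```

Run:
```python
from h import *
go([.456,.2345,.22])
look('pics/w10.png',[.6622,.236,.221],.03,half=60,f=4)
c=capture('scene'); im=cv2.resize(c['color'][100:220,270:390],None,fx=4,fy=4,interpolation=cv2.INTER_CUBIC)
a=cv2.imread('pics/w10.png'); h=min(a.shape[0],480)
cv2.imwrite('pics/w10.png',cv2.resize(np.hstack([a[:h],im[:h]]),None,fx=.75,fy=.75))
```

```text
t 46.1 tcp [0.6619 0.2358 0.3097] F [-0.5  0.9 -0.4] w 0.0849
tool shift mm [-205.9    1.1   89.8] if level [-205.9    1.3   89.7] turn deg [0.02 0.03 0.05]
px/mm 4.614023581752321 (480, 480, 3)
```

View pics/w10.png

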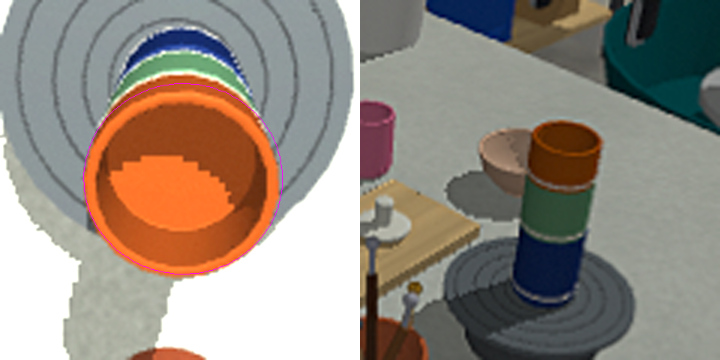

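apply_moves(
  angular=[
    [0, 0, 0],
    [0, 0, 0],
    [0, 0, 0],
    [0, 0, 0],
    [0, 0, 0],
    [0, 0, 0],
    [0, 0, 0],
    [0, 0, 0],
    [0, 0, 0],
    [0, 0, 0],
  ],
  delta_pos=[
    [-0.025, 0, 0],
    [-0.05, 0, 0],
    [-0.05, 0, 0],
    [-0.05, 0, 0],
    [-0.025, 0, 0],
    [0, 0, 0.03],
    [0, 0, 0.04],
    [0, 0, 0.02],
    [0, 0, 0],
    [0, 0, 0],
  ],
  grip=[-1, -1, -1, -1, -1, -1, -1, -1, -1, -1],
)

```text
t: 47.45
tcp_pos: [0.4507, 0.2337, 0.2051]
orientation: [1.0, 0.001, -0.008, 0.003]
wrist_force: [0.0, -0.5, 0.9]
gripper_width: 0.0854
```

Run:
```python
from h import *
go([.456,.2345,.035])
```

```text
t 47.45 tcp [0.4507 0.2337 0.2051] F [ 0.  -0.5  0.9] w 0.0854
tool shift mm [  8.1  -1.8 170. ] if level [  5.3  -0.8 170.1] turn deg [0.33 0.95 0.08]
```

apply_moves(
  angular=[
    [0.3, 0.9, 0.1],
    [0, 0, 0],
    [0, 0, 0],
    [0, 0, 0],
    [0, 0, 0],
    [0, 0, 0],
    [0, 0, 0],
    [0, 0, 0],
    [0, 0, 0],
    [0, 0, 0],
  ],
  delta_pos=[
    [0, 0, 0],
    [0, 0, 0],
    [0.004, 0, 0],
    [0, 0, 0],
    [0, 0, 0.02],
    [0, 0, 0.01],
    [0, 0, 0],
    [0, 0, 0],
    [0, 0, 0],
    [0, 0, 0],
  ],
  grip=[-1, -1, -1, -1, -1, -1, -1, -1, -1, -1],
)

```text
t: 48.7
tcp_pos: [0.4559, 0.234, 0.1752]
orientation: [1.0, -0.0, 0.002, -0.001]
wrist_force: [-0.3, 0.1, -0.3]
gripper_width: 0.0852
```

Run:
```python
from h import *
import pickle
c=capture('wrist'); pickle.dump(c,open('w11.pkl','wb')); 
go([.456,.2345,.035])
p=np.array([.456,.2345,.03]); u,v=proj(c,p)[0].astype(int); hf=50; f=6; x0,y0=u-hf,v-hf-10
g=c['color'][y0:v+hf-10,x0:u+hf].astype(float)
im=cv2.resize(np.clip((g-60)*1.1,0,255).astype(np.uint8),None,fx=f,fy=f,interpolation=cv2.INTER_CUBIC)
a=np.linspace(0,2*np.pi,120)
for pp,r in [(p,.03),(p+[0,0,.028],.01)]:
    q=proj(c,pp+np.c_[r*np.cos(a),r*np.sin(a),0*a]); cv2.polylines(im,[((q-[x0,y0]+.5)*f).astype(int)],True,(255,0,255),1)
cv2.imwrite('pics/w11.png',im); print(im.shape, [f*c['fx']/(c['xyz'][2]-z)/1e3 for z in (.03,.058)])
```

```text
t 48.75 tcp [0.4559 0.2341 0.1752] F [-0.6 -0.2 -0.9] w 0.0854
tool shift mm [ -0.4  -0.3 140.2] if level [ 1.000e-01 -4.000e-01  1.402e+02] turn deg [-0.06 -0.18 -0.04]
(600, 600, 3) [np.float64(5.557742787897455), np.float64(6.158698883666968)]
```

View pics/w11.png

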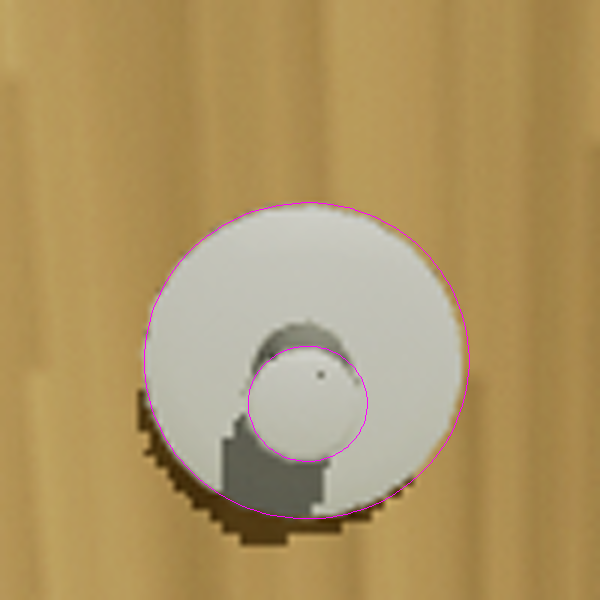

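apply_moves(
  angular=[
    [-0.1, -0.2, 0],
    [0, 0, 0],
    [0, 0, 0],
    [0, 0, 0],
    [0, 0, 0],
    [0, 0, 0],
    [0, 0, 0],
    [0, 0, 0],
    [0, 0, 0],
    [0, 0, 0],
  ],
  delta_pos=[
    [0, -0.0005, 0],
    [0, 0, 0],
    [0, 0, 0.02],
    [0, 0, 0.035],
    [0, 0, 0.035],
    [0, 0, 0.02],
    [0, 0, 0.008],
    [0, 0, 0],
    [0, 0, 0],
    [0, 0, 0],
  ],
  grip=[-1, -1, -1, -1, -1, -1, -1, -1, -1, -1],
)

```text
t: 50.0
tcp_pos: [0.455, 0.2341, 0.0495]
orientation: [1.0, -0.0, -0.001, 0.001]
wrist_force: [0.4, 0.6, -0.2]
gripper_width: 0.0852
```

Run:
```python
from h import *
go([.4555,.2345,.034])
```

```text
t 50.0 tcp [0.455  0.2341 0.0495] F [ 0.4  0.6 -0.2] w 0.0852
tool shift mm [ 0.6 -0.4 15.5] if level [ 0.5 -0.4 15.5] turn deg [ 0.07  0.08 -0.04]
```

apply_moves(
  angular=[
    [0.1, 0.1, 0],
    [0, 0, 0],
    [0, 0, 0],
    [0, 0, 0],
    [0, 0, 0],
    [0, 0, 0],
    [0, 0, 0],
    [0, 0, 0],
    [0, 0, 0],
    [0, 0, 0],
  ],
  delta_pos=[
    [0.0005, -0.0004, 0],
    [0, 0, 0.008],
    [0, 0, 0.005],
    [0, 0, 0.002],
    [0, 0, 0],
    [0, 0, 0],
    [0, 0, 0],
    [0, 0, 0],
    [0, 0, 0],
    [0, 0, 0],
  ],
  grip=[-1, -1, -1, -1, -1, -1, -1, -1, -1, -1],
)

```text
t: 51.25
tcp_pos: [0.4564, 0.2349, 0.0351]
orientation: [1.0, -0.0, 0.002, -0.001]
wrist_force: [0.1, 0.0, 0.2]
gripper_width: 0.0855
```

Run:
```python
from h import *
go([.4555,.2345,.034])
```

```text
t 51.25 tcp [0.4564 0.2349 0.0351] F [0.1 0.  0.2] w 0.0855
tool shift mm [-0.9  0.4  1.1] if level [-0.9  0.4  1.1] turn deg [-0.11 -0.18 -0.04]
```

apply_moves(
  angular=[
    [-0.1, -0.2, 0],
    [0, 0, 0],
    [0, 0, 0],
    [0, 0, 0],
    [0, 0, 0],
    [0, 0, 0],
    [0, 0, 0],
    [0, 0, 0],
    [0, 0, 0],
    [0, 0, 0],
  ],
  delta_pos=[
    [-0.0009, 0.0004, 0.001],
    [0, 0, 0],
    [0, 0, 0],
    [0, 0, 0],
    [0, 0, 0],
    [0, 0, 0],
    [0, 0, 0],
    [0, 0, 0],
    [0, 0, 0],
    [0, 0, 0],
  ],
  grip=[-1, -1, 1, 1, 1, 1, 1, 1, 1, 1],
)

```text
t: 52.5
tcp_pos: [0.4557, 0.2345, 0.0341]
orientation: [1.0, -0.0, -0.0, -0.0]
wrist_force: [0.7, -0.0, 0.4]
gripper_width: 0.0181
```

Run:
```python
from h import *
go([.4555,.2345,.034])
```

```text
t 52.5 tcp [0.4557 0.2345 0.0341] F [ 0.7 -0.   0.4] w 0.0181
tool shift mm [-0.2  0.   0.1] if level [-0.2  0.   0.1] turn deg [-0.    0.01 -0.04]
```

apply_moves(
  angular=[
    [0, 0, 0],
    [0, 0, 0],
    [0, 0, 0],
    [0, 0, 0],
    [0, 0, 0],
    [0, 0, 0],
    [0, 0, 0],
    [0, 0, 0],
    [0, 0, 0],
    [0, 0, 0],
  ],
  delta_pos=[
    [0, 0, -0.015],
    [0, 0, -0.035],
    [0, 0, -0.05],
    [0, 0, -0.055],
    [0, 0, -0.055],
    [0, 0, -0.035],
    [0, 0, -0.015],
    [0, 0, 0],
    [0, 0, 0],
    [0, 0, 0],
  ],
  grip=[1, 1, 1, 1, 1, 1, 1, 1, 1, 1],
)

```text
t: 53.75
tcp_pos: [0.4536, 0.2337, 0.3077]
orientation: [1.0, -0.0, 0.001, -0.0]
wrist_force: [-0.2, 0.4, -2.1]
gripper_width: 0.0179
```

Run:
```python
from h import *
go([.6622,.236,.29])
```

```text
t 53.75 tcp [0.4536 0.2337 0.3077] F [-0.2  0.4 -2.1] w 0.0179
tool shift mm [208.6  -2.4  18. ] if level [208.6  -2.3  17.7] turn deg [-0.05 -0.07 -0.03]
```

apply_moves(
  angular=[
    [0, 0, 0],
    [0, 0, 0],
    [0, 0, 0],
    [0, 0, 0],
    [0, 0, 0],
    [0, 0, 0],
    [0, 0, 0],
    [0, 0, 0],
    [0, 0, 0],
    [0, 0, 0],
  ],
  delta_pos=[
    [0.02, 0, 0],
    [0.035, 0, 0],
    [0.045, -0.001, 0],
    [0.045, -0.001, 0],
    [0.035, 0, 0],
    [0.02, 0, 0],
    [0.005, 0, 0],
    [0, 0, 0],
    [0, 0, 0],
    [0, 0, 0],
  ],
  grip=[1, 1, 1, 1, 1, 1, 1, 1, 1, 1],
)

```text
t: 55.0
tcp_pos: [0.6611, 0.2358, 0.2972]
orientation: [1.0, 0.001, -0.007, 0.002]
wrist_force: [-0.1, -0.0, -1.2]
gripper_width: 0.0175
```

Run:
```python
from h import *
go([.6622,.236,.26])
```

```text
t 55.0 tcp [0.6611 0.2358 0.2972] F [-0.1 -0.  -1.2] w 0.0175
tool shift mm [ 1.6 -0.3 37.2] if level [ 1.1 -0.2 37.2] turn deg [0.19 0.81 0.09]
```

apply_moves(
  angular=[
    [0.2, 0.8, 0.1],
    [0, 0, 0],
    [0, 0, 0],
    [0, 0, 0],
    [0, 0, 0],
    [0, 0, 0],
    [0, 0, 0],
    [0, 0, 0],
    [0, 0, 0],
    [0, 0, 0],
  ],
  delta_pos=[
    [0, 0, 0],
    [0, 0, 0],
    [0.001, 0, 0],
    [0, 0, 0],
    [0, 0, 0.012],
    [0, 0, 0.02],
    [0, 0, 0.01],
    [0, 0, 0.002],
    [0, 0, 0],
    [0, 0, 0],
  ],
  grip=[1, 1, 1, 1, 1, 1, 1, 1, 1, 1],
)

```text
t: 56.25
tcp_pos: [0.6615, 0.2361, 0.2522]
orientation: [1.0, 0.0, 0.001, -0.0]
wrist_force: [0.7, -0.3, -0.4]
gripper_width: 0.0181
```

Run:
```python
from h import *
go([.6622,.236,.24])
```

```text
t 56.25 tcp [0.6615 0.2361 0.2522] F [ 0.7 -0.3 -0.4] w 0.0181
tool shift mm [ 0.6  0.1 12.2] if level [ 0.7  0.1 12.2] turn deg [-0.05 -0.15  0.01]
```

apply_moves(
  angular=[
    [0, -0.1, 0],
    [0, 0, 0],
    [0, 0, 0],
    [0, 0, 0],
    [0, 0, 0],
    [0, 0, 0],
    [0, 0, 0],
    [0, 0, 0],
    [0, 0, 0],
    [0, 0, 0],
  ],
  delta_pos=[
    [0.0007, 0, 0],
    [0, 0, 0.003],
    [0, 0, 0.004],
    [0, 0, 0.004],
    [0, 0, 0.003],
    [0, 0, 0.002],
    [0, 0, 0.002],
    [0, 0, 0.001],
    [0, 0, 0],
    [0, 0, 0],
  ],
  grip=[1, 1, 1, 1, 1, 1, 1, 1, 1, 1],
)

```text
t: 57.5
tcp_pos: [0.6626, 0.2362, 0.2331]
orientation: [1.0, 0.0, 0.001, -0.001]
wrist_force: [-0.2, 0.8, -1.3]
gripper_width: 0.0177
```

Run:
```python
from h import *
go([.6622,.236,.2311])
```

```text
t 57.5 tcp [0.6626 0.2362 0.2331] F [-0.2  0.8 -1.3] w 0.0177
tool shift mm [-0.4  0.2  2. ] if level [-0.4  0.2  2. ] turn deg [-0.09 -0.14  0.01]
```

apply_moves(
  angular=[
    [-0.1, -0.1, 0],
    [0, 0, 0],
    [0, 0, 0],
    [0, 0, 0],
    [0, 0, 0],
    [0, 0, 0],
    [0, 0, 0],
    [0, 0, 0],
    [0, 0, 0],
    [0, 0, 0],
  ],
  delta_pos=[
    [-0.0004, 0, 0.0005],
    [0, 0, 0.0005],
    [0, 0, 0.0005],
    [0, 0, 0.0005],
    [0, 0, 0.0003],
    [0, 0, 0],
    [0, 0, 0],
    [0, 0, 0],
    [0, 0, 0],
    [0, 0, 0],
  ],
  grip=[1, 1, 1, 1, 1, 1, 1, 1, 1, 1],
)

```text
t: 58.75
tcp_pos: [0.6623, 0.2362, 0.2313]
orientation: [1.0, 0.0, 0.001, 0.0]
wrist_force: [-0.4, 0.6, -0.3]
gripper_width: 0.0179
```

Run:
```python
from h import *
go([.6622,.236,.2311])
for i in range(2): capture('top'); go([.6622,.236,.2311])
```

```text
t 58.75 tcp [0.6623 0.2362 0.2313] F [-0.4  0.6 -0.3] w 0.0179
tool shift mm [-0.1  0.2  0.2] if level [-0.1  0.2  0.2] turn deg [ 0.   -0.09  0.02]
t 58.8 tcp [0.6623 0.2363 0.2313] F [ 0.4  0.4 -0.7] w 0.0179
tool shift mm [-0.1  0.3  0.2] if level [-0.1  0.3  0.2] turn deg [ 0.   -0.09  0.02]
t 58.85 tcp [0.6623 0.2362 0.2313] F [-0.1 -0.1 -0.5] w 0.0178
tool shift mm [-0.1  0.2  0.2] if level [-0.1  0.2  0.2] turn deg [ 0.   -0.09  0.01]
```

apply_moves(
  angular=[
    [0, 0, 0],
    [0, 0, 0],
    [0, 0, 0],
    [0, 0, 0],
    [0, 0, 0],
    [0, 0, 0],
    [0, 0, 0],
    [0, 0, 0],
    [0, 0, 0],
    [0, 0, 0],
  ],
  delta_pos=[
    [0, 0, 0.0005],
    [0, 0, 0.0005],
    [0, 0, 0],
    [0, 0, 0],
    [0, 0, 0],
    [0, 0, 0],
    [0, 0, 0],
    [0, 0, 0],
    [0, 0, 0],
    [0, 0, 0],
  ],
  grip=[1, 1, 1, 1, 1, 1, 1, 1, 1, 1],
)

```text
t: 60.1
tcp_pos: [0.6623, 0.2363, 0.2313]
orientation: [1.0, 0.0, 0.001, -0.0]
wrist_force: [-0.2, -0.1, 0.7]
gripper_width: 0.0176
```

Run:
```python
from h import *
go([.6622,.236,.2311])
for i in range(2): capture('top'); go([.6622,.236,.2311])
```

```text
t 60.1 tcp [0.6623 0.2363 0.2313] F [-0.2 -0.1  0.7] w 0.0176
tool shift mm [-0.1  0.3  0.2] if level [-0.1  0.3  0.2] turn deg [-0.02 -0.16  0.01]
t 60.15 tcp [0.6623 0.2363 0.2313] F [-0.3 -0.6  0.8] w 0.0178
tool shift mm [-0.1  0.3  0.2] if level [-0.1  0.3  0.2] turn deg [-0.02 -0.16  0.02]
t 60.2 tcp [0.6623 0.2362 0.2313] F [-0.5  0.2  1.2] w 0.018
tool shift mm [-0.1  0.2  0.1] if level [-0.1  0.2  0.2] turn deg [-0.02 -0.15  0.01]
```

The lid has stalled at its seat height. Release, rise well clear, then check.

apply_moves(
  angular=[
    [0, 0, 0],
    [0, 0, 0],
    [0, 0, 0],
    [0, 0, 0],
    [0, 0, 0],
    [0, 0, 0],
    [0, 0, 0],
    [0, 0, 0],
    [0, 0, 0],
    [0, 0, 0],
  ],
  delta_pos=[
    [0, 0, 0],
    [0, 0, 0],
    [0, 0, 0],
    [0, 0, 0],
    [0, 0, 0],
    [0, 0, -0.02],
    [0, 0, -0.04],
    [0, 0, -0.04],
    [0, 0, -0.01],
    [0, 0, 0],
  ],
  grip=[-1, -1, -1, -1, -1, -1, -1, -1, -1, -1],
)

```text
t: 61.45
tcp_pos: [0.6618, 0.2362, 0.3426]
orientation: [1.0, 0.0, 0.0, 0.0]
wrist_force: [0.1, 0.3, 0.3]
gripper_width: 0.0855
```

Run:
```python
from h import *
go([.6622,.236,.35])
look('pics/w12.png',[.6622,.236,.227],.03,half=60,f=4,extra=[([.6622,.236,.255],.01)])
c=capture('scene'); im=cv2.resize(c['color'][85:205,270:390],None,fx=4,fy=4,interpolation=cv2.INTER_CUBIC)
a=np.linspace(0,2*np.pi,80)
for z,r in [(.255,.01),(.221,.03),(.183,.03),(.131,.03)]:
    q=proj(c,np.array([.6622,.236,z])+np.c_[r*np.cos(a),r*np.sin(a),0*a]); cv2.polylines(im,[((q-[270,85]+.5)*4).astype(int)],True,(255,0,255),1)
b=cv2.imread('pics/w12.png'); h=min(b.shape[0],480)
cv2.imwrite('pics/w12.png',cv2.resize(np.hstack([b[:h],im[:h]]),None,fx=.8,fy=.8))
```

```text
t 61.45 tcp [0.6618 0.2362 0.3426] F [0.1 0.3 0.3] w 0.0855
tool shift mm [ 0.4  0.2 -7.4] if level [ 0.4  0.2 -7.4] turn deg [ 0.02 -0.03  0.01]
px/mm 4.13323931689345 (480, 480, 3)
```

View pics/w12.png

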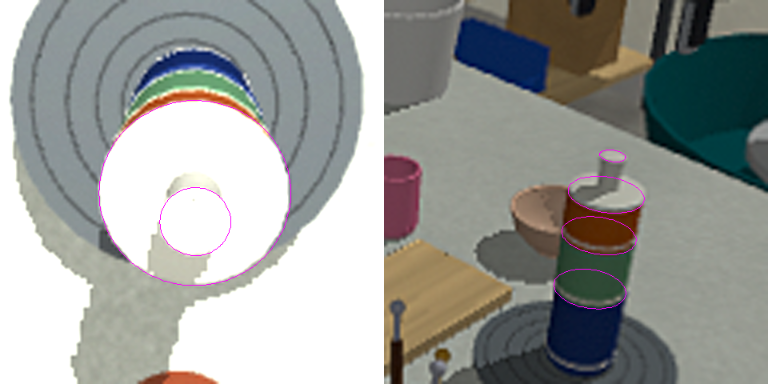

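The last view shows the full stack, and the projected seat circles match both views to about 1–2 mm. The arm is clear and still, so I'm handing in.

```bash
python3 -c "
from station import *; print(finish_job())"
```

```text
the job is handed in; nothing more can be done
None
```

The spice jar is stacked in the middle of the banding wheel in the order asked: blue jar, green tier, amber tier, white lid. I handed it in at about 61.5 s of the 128 s allowed, and the hand-in gives no verdict.

- **Set-down:** I lowered each piece until it stopped and the wrist load came off, then released it. The green, amber and lid stopped within 0.3 mm of their predicted seat heights (TCP z 0.140, 0.189 and 0.231 m). The blue jar stopped about 0.6 mm high.
- **Final check:** The last wrist and scene pictures show the four pieces upright. Their drawn-in seat circles line up within about 1–2 mm, and the gripper is open about 85 mm above the lid.
- **Other objects:** No collision force showed. I kept every path above or away from the vase, crock and bowl, but did not measure their positions again at the end.

Some measurements disagreed:
- **Camera offset:** The top and wrist cameras differed in y by up to 5 mm at the amber tier. I used mostly the wrist camera, and the in-hand view agreed with it.
- **Amber grip width:** It read 58.7 mm instead of 60 mm. I gripped it again at two other heights with the same result, and it seated normally.

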